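# Charge the battery packs

### The arm

A 7-joint arm with a two-finger parallel gripper is mounted at the origin on the work surface. World frame = base frame: x ahead of the robot, y to its left, z up, the work surface at z = 0. Lengths are in m, angles in rad, forces in N, time in s.
With the tool pointing down it reaches from about 0.35 to 0.9 m from the base axis. Payload 19.9 kg.
Tool frame: the origin (TCP) lies at the very end of the fingers, on their centre line; the grasp point (between the pads) lies behind it (r.grasp_offset is the z of the grasp point in the tool frame, in m); z points along the fingers, y is the line along which they close (so a half turn about z gives the same grasp; the last joint's range is limited). The gripper opens to 94 mm and grips with 3 to 60 N. Pads are 16 mm wide; open, the fingers measure 119 mm over their backs; the gripper's body (75 mm by 177 mm) begins 78 mm behind the grasp point.
Start: joints at [-1.323, 0.417, -0.01, 1.614, 0.005, 1.111, -0.053], TCP at [0.178, 0.599, 0.166] pointing down, gripper open.
Joint ranges: [-2.81, 2.81], [-0.39, 2.02], [-1.27, 1.25], [0.06, 2.57], [-1.19, 4.33], [0.19, 2], [-2.82, 2.82]. Speed limits (rad/s): [1.89, 1.89, 2.39, 2.39, 3.01, 3.01, 3.01].

### API

Orientations are given as a rotation vector (axis times angle).
In Python, from workcell import r gives the robot as it stands. The module is installed in compiled form; this text tells all that it offers.
- The arm moves only by the tool play_rows, never from a script. Its argument "moves" is a list of rows, each a list of 7 numbers: the shift along the tool's x, y, z scaled (see below), then the turn, a rotation vector about the tool's x, y, z scaled (see below), then the closure, from -1 (fully open) to 1 (shut). In form: [[tx, ty, tz, ax, ay, az, fingers], ...]. A call has 1 to 12 rows; each row is the pose to reach, as a shift and turn from the pose commanded when the call began, along the tool's axes at that moment; what a row does not reach only later rows make up. The controller multiplies each number of a shift by 50 cm and each number of a turn by 90 degrees. A row lasts 1/12 s, in which the tool goes at most 41.7 mm and 7.16 degrees, less where a joint would pass 70% of its speed; a pose out of reach is approached as far as the arm can. A call with a number of a shift or a turn outside -1 to 1 is refused whole. A call with a gripper value outside its range is refused whole. The fingers move at their own pace and stop on an object; the grip force is fixed at half the most. Time passes only in rows, so rows that repeat a pose let the fingers close. It gives the time, the measured TCP pose, the force, the opening and the grip force at its end, in the units of the state.
- r.read_state(): the state, without advancing time (a new reading comes with each control period).
- r.grab_frame(name): name is "scene" or "top" or "wrist"; returns the picture (420x560x3 uint8, blue, green, red); there is no depth.
- r.calibration(name): a dict with "K" (3x3 intrinsics, pixels), "extrinsics" (4x4, takes a point from camera to world coordinates). Camera axes: x right, y up, looking along -z (the intrinsics and any distortion apply to the point x, -y, -z); pixel columns grow to the right and rows downward; lengths in m; the calibration is good to about 2 mm. The wrist camera is an equidistant fisheye: a pixel r from the principal point sees the ray r / f radians off the axis. A picture is of the moment at which its call begins: read the wrist's pose just before it. calibration takes no time and is no camera call; for the wrist camera it gives the pose at the moment of the call.
- r.sign_off(): hands the job in; it is judged then, once.
Trained networks look in the newest picture that a camera, given by its name, has taken for a name from the list of things; names that differ only in an ending like _2 or _b are one class to them, and where a whole thing is asked for, a point or a joint stands for the part that bears it (a point fixed in the world has none). Each returns a list of dicts, best first, with "p" (0 to 1); they miss things now and then, are a little off and sometimes report something else, mostly with a low value. They report only what shows in the picture. A call takes as long as a camera call.
- r.regions_of(camera, target): "pixels" (420x560 bool, what is visible of it).
- r.spot_point(camera, target): "point" ([x, y, z] in m, in world coordinates, good to about 4 mm: a listed point, or the origin of a listed thing).
The state is a dict: "clock": time; "joint_pos": joint angles; "joint_velocities": joint speeds; "effort": joint torques, N m; "tcp_pos": TCP position; "tool_rot": TCP orientation; "ft_force": force on the tool from outside, world axes, zero at the start; "wrist_torque": the same for the moment, N m; "gripper_width": finger opening in m; "grasp_force": force on a finger pad.
Only numpy, scipy, OpenCV 4.12 (cv2) and the standard library are available. Lean on these libraries where they do the work, as an engineer would, in place of code of your own. Each camera call takes 0.05 s, during which the arm holds its last target. There are 200 camera calls.

### The job

Get the instrument batteries charging: take all the white dust covers off the charger and stack them on the wooden board in one square pile, edges flush with each other and in line with the board, and lower every black battery pack, aluminium side up, fully down into a charger pocket of its own. When all that is done, push the charger's switch lever fully over to on. Leave the mug, the multimeter and the solder spool where they are.

Things in the scene. Friction and masses are not known exactly. Their poses are not given: they have to be found in the camera images.
- charger: Fixed grey battery charger. Main block 226 mm (its x) by 190 mm (its y), 38 mm high, with four rectangular pockets open at the top (two rows along x, two along y); in front of it (-x side, nearest the robot) a 22 mm high apron from x = -177 to -113 mm that carries the switch. Origin: under the centre of the main block, on the table. Its yaw varies.
- pocket0 (a point): Centre of the floor of a charger pocket, at charger x, y = -56, -47.5 mm, 22 mm above the table. The pocket is 92 mm along charger x by 52 mm along charger y and 16 mm deep. Axes parallel to the charger's.
- pocket1 (a point): Centre of the floor of a charger pocket, at charger x, y = -56, +47.5 mm, 22 mm above the table. The pocket is 92 mm along charger x by 52 mm along charger y and 16 mm deep. Axes parallel to the charger's.
- pocket2 (a point): Centre of the floor of a charger pocket, at charger x, y = +56, -47.5 mm, 22 mm above the table. The pocket is 92 mm along charger x by 52 mm along charger y and 16 mm deep. Axes parallel to the charger's.
- pocket3 (a point): Centre of the floor of a charger pocket, at charger x, y = +56, +47.5 mm, 22 mm above the table. The pocket is 92 mm along charger x by 52 mm along charger y and 16 mm deep. Axes parallel to the charger's.
- switch (a joint): Main switch of the charger: a short black toggle lever on a block on the apron. About 0 = off, leaning towards the robot (-x of the charger); it swings over to +x of the charger and is fully on at 1.0 rad; it stays where it is left.
- switch_tip (a point): Tip of the switch lever.
- cover0: Flat white plastic dust cover, a rigid plate 102 mm (x) by 62 mm (y) by 10 mm thick, lying over a pocket on top of the charger at the start, long side along the charger's x. Origin: centre of its underside. May be absent.
- cover1: Flat white plastic dust cover, a rigid plate 102 mm (x) by 62 mm (y) by 10 mm thick, lying over a pocket on top of the charger at the start, long side along the charger's x. Origin: centre of its underside. May be absent.
- cover2: Flat white plastic dust cover, a rigid plate 102 mm (x) by 62 mm (y) by 10 mm thick, lying over a pocket on top of the charger at the start, long side along the charger's x. Origin: centre of its underside. May be absent.
- cover3: Flat white plastic dust cover, a rigid plate 102 mm (x) by 62 mm (y) by 10 mm thick, lying over a pocket on top of the charger at the start, long side along the charger's x. Origin: centre of its underside. May be absent.
- pack0: Black battery pack with an aluminium plate on top, a block 84 mm (x) by 44 mm (y) by 40 mm high, 0.28 kg, lying on the table at the start. Origin: centre of its underside. It fits a pocket with 4 mm play on every side, either way round, and then stands 24 mm out of it. May be absent.
- pack1: Black battery pack with an aluminium plate on top, a block 84 mm (x) by 44 mm (y) by 40 mm high, 0.28 kg, lying on the table at the start. Origin: centre of its underside. It fits a pocket with 4 mm play on every side, either way round, and then stands 24 mm out of it. May be absent.
- pack2: Black battery pack with an aluminium plate on top, a block 84 mm (x) by 44 mm (y) by 40 mm high, 0.28 kg, lying on the table at the start. Origin: centre of its underside. It fits a pocket with 4 mm play on every side, either way round, and then stands 24 mm out of it. May be absent.
- pack3: Black battery pack with an aluminium plate on top, a block 84 mm (x) by 44 mm (y) by 40 mm high, 0.28 kg, lying on the table at the start. Origin: centre of its underside. It fits a pocket with 4 mm play on every side, either way round, and then stands 24 mm out of it. May be absent.
- board: Fixed thin wooden stacking board, 132 mm (x) by 92 mm (y) by 4 mm thick, on the table. Origin: centre of its underside. Its yaw varies.
- mug: Bystander: white mug, 80 mm wide, 90 mm high. Leave it alone.
- multimeter: Bystander: hand multimeter lying flat, 170 x 85 x 35 mm. Leave it alone.
- solder_spool: Bystander: metal solder spool, 60 mm wide, 50 mm high. Leave it alone.

How it is judged:
By the outcome, as a careful person would: the job done as asked, in the order asked, and still so for the second after the job is handed in, with the robot touching nothing.
Of cover0, cover1, cover2, cover3 only 3 to 4 are there at a start; the rules pass over those that are not, and their reading is None.
Of pack0, pack1, pack2, pack3 only 3 to 4 are there at a start; the rules pass over those that are not, and their reading is None.
At some moment in a run one of pack0, pack1, pack2, pack3 may be knocked a few centimetres aside while the robot is not near it.
It also fails if it takes over 210 s, if anything falls off the work surface, if the arm or the gripper's body presses on something with over 40 N, if the wrist force passes 120 N, or if a joint passes its speed limit or range.

## Working session

There is one attempt and no reset: what is moved stays moved. The work goes in short steps, Python scripts to look and compute and a tool call to move; the robot and the scene stay as the last step left them, time stands still between calls to the robot, and variables do not carry over. Pictures are saved under pics/ and viewed, at most 14 in all, crops included, and the job is handed in when it is done.

Besides the shell and the picture viewer there is one more tool, called in YAML: its name, and indented under it one key for each argument. play_rows: Moves the arm, as the interface text tells. Shifts and turns lie within -1 to 1; 1 stands for 50 cm of shift or 90 degrees of turn. Its arguments: {"type":"object","properties":{"moves":{"type":"array","items":{"type":"array","items":{"type":"number","minimum":-1,"maximum":1}}}},"required":["moves"]}

```bash
mkdir -p pics
python3 - <<'E'
from workcell import r
import cv2,numpy as np
for c in ["top","scene"]:
    im=r.grab_frame(c); cv2.imwrite(f"pics/{c}0.png",im)
    k=r.calibration(c); print(c,k["K"].round(1).tolist(),k["extrinsics"].round(3).tolist())
    for t in ["charger","board","cover0","pack0","mug","multimeter","solder_spool","switch_tip","pocket0","pocket3"]:
        print(t,[(round(d["p"],2),d["point"] if isinstance(d["point"],str) else np.round(d["point"],3).tolist()) for d in r.spot_point(c,t)][:6])
print(r.read_state(), r.grasp_offset)
E
```

```text
top [[532.5, 0.0, 274.8], [0.0, 532.5, 208.7], [0.0, 0.0, 1.0]] [[0.01, 0.995, -0.096, 0.391], [-1.0, 0.009, -0.012, -0.031], [-0.011, 0.096, 0.995, 1.677], [0.0, 0.0, 0.0, 1.0]]
charger [(0.92, [0.608, -0.004, -0.002])]
board [(0.93, [0.436, -0.3, 0.001]), (0.36, [0.545, 0.038, 0.021])]
cover0 [(0.6, [0.548, 0.04, 0.038]), (0.59, [0.56, -0.06, 0.033]), (0.59, [0.663, 0.049, 0.038])]
pack0 [(0.94, [0.549, 0.41, -0.003]), (0.79, [0.618, -0.33, -0.004]), (0.64, [0.547, 0.296, -0.001])]
mug [(0.61, [0.37, 0.498, 0.001])]
multimeter [(0.91, [0.574, -0.512, 0.002])]
solder_spool [(0.63, [0.372, -0.528, 0.002])]
switch_tip [(0.56, [0.547, 0.038, 0.036]), (0.55, [0.673, -0.047, 0.022]), (0.37, [0.441, -0.022, 0.093])]
pocket0 [(0.96, [0.659, 0.046, 0.02]), (0.75, [0.546, 0.037, 0.023]), (0.61, [0.557, -0.058, 0.019]), (0.42, [0.55, 0.41, 0.001])]
pocket3 [(0.96, [0.659, 0.046, 0.02]), (0.75, [0.546, 0.037, 0.023]), (0.61, [0.557, -0.058, 0.019]), (0.42, [0.55, 0.41, 0.001])]
scene [[409.4, 0.0, 279.9], [0.0, 409.4, 211.0], [0.0, 0.0, 1.0]] [[-0.285, -0.591, 0.755, 1.673], [0.958, -0.166, 0.
[... 861 characters left out ...]
os': array([-1.32347538,  0.41734086, -0.01030669,  1.61363638,  0.00468074,
        1.11072529, -0.05300085]), 'joint_velocities': array([ 0.00099005,  0.00038568, -0.00031454,  0.00063092,  0.00086509,
        0.00116067,  0.00017798]), 'effort': array([-1.37166615e-03, -8.51015925e+01,  6.37947489e-01, -4.26265597e+01,
       -4.87969921e-02,  1.39343613e-02,  8.34816205e-05]), 'tcp_pos': array([0.17799091, 0.59906953, 0.16644667]), 'tool_rot': array([ 4.52102529e-01,  3.10888323e+00, -1.36659992e-04]), 'ft_force': array([-0.35029511,  0.00938685, -0.36424502]), 'wrist_torque': array([-0.03058881, -0.00185168, -0.00161434]), 'grasp_force': 0.0, 'gripper_width': 0.0940497089079207} -0.0188
```

View pics/top0.png

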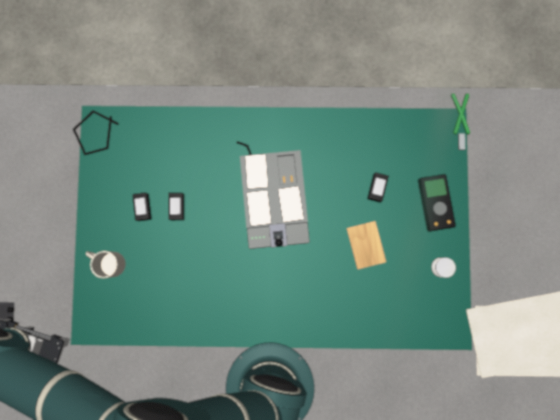

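View pics/scene0.png

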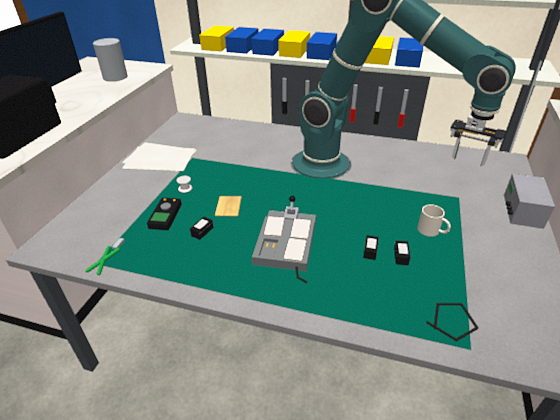

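```bash
cat > h.py <<'E'
from workcell import r
import cv2,numpy as np
from scipy.spatial.transform import Rotation as R
def ray(cam,px,cal=None):
    c=cal or r.calibration(cam);K=c["K"];E=c["extrinsics"]
    u=(np.atleast_2d(px)-K[:2,2])/[K[0,0],K[1,1]]
    if cam=="wrist":
        t=np.linalg.norm(u,axis=1,keepdims=True)+1e-12; d=np.c_[u/t*np.sin(t),np.cos(t)]
    else: d=np.c_[u,np.ones(len(u))]
    return E[:3,3],(d*[1,-1,-1])@E[:3,:3].T
def toz(cam,px,z,cal=None):
    o,d=ray(cam,px,cal); return (o+d*((z-o[2])/d[:,2])[:,None])[:,:2]
def rect(xy):
    "centre, long, short (mm), yaw deg of long side in (-90,90]"
    c,(w,h),a=cv2.minAreaRect((xy*1000).astype(np.float32))
    if w<h: w,h,a=h,w,a+90
    return np.array(c)/1000,w,h,(a+90)%180-90
def find(cam,t,z,cal=None):
    out=[]
    for d in r.regions_of(cam,t):
        m=d["pixels"].astype(np.uint8)
        cs,_=cv2.findContours(m,cv2.RETR_EXTERNAL,cv2.CHAIN_APPROX_NONE)
        if not cs or d["p"]<.3: continue
        k=max(cs,key=cv2.contourArea)[:,0]
        out.append((round(d["p"],2),rect(toz(cam,k,z,cal)),k.mean(0).round()))
    return out
def show(l):
    for p,(c,w,h,a),px in l: print(p,c.round(4),round(w),round(h),"yaw",round(a,1),"px",px)
def go(x,y,z,yaw=None):
    "numbers to write: shift and turn in tool axes; yaw deg = world direction of tool y (mod 180)"
    s=r.read_state();Rc=R.from_rotvec(s["tool_rot"]);yc=Rc.as_matrix()[:,1];cur=np.degrees(np.arctan2(yc[1],yc[0]))
    if yaw is None: yaw=cur
    best=None
    for k in (-360,-180,0,180,360):
        if abs(yaw+k-cur)<=90.001 and best is None: best=yaw+k
    b=np.radians(best);ty=[np.cos(b),np.sin(b),0];tz=[0,0,-1.];tx=np.cross(ty,tz)
    T=R.from_matrix(np.c_[tx,ty,tz]);t=(Rc.inv()*T).as_rotvec()/(np.pi/2)
    d=Rc.inv().apply(np.array([x,y,z])-s["tcp_pos"])/.5
    print("cur yaw",round(cur,1),"->",round(best,1),"shift",d.round(4).tolist(),"turn",t.round(4).tolist(),"j1,j7",s["joint_pos"][[0,6]].round(2))
    return Rc,T
E
python3 - <<'E'
from h import *
r.grab_frame("top")
for t,z in [("charger",.038),("cover0",.048),("pack0",.04),("board",.004)]:
    print(t);show(find("top",t,z))
go(.50,0,.45,97)
E
```

```text
charger
0.66 [ 0.5796 -0.0077] 294 191 yaw 5.9 px [271. 197.]
cover0
0.96 [0.5502 0.0393] 105 66 yaw 3.7 px [258. 208.]
0.81 [ 0.5632 -0.0589] 103 63 yaw 9.2 px [290. 204.]
0.66 [0.6648 0.0489] 103 62 yaw 4.9 px [256. 171.]
pack0
0.97 [0.5547 0.2965] 81 46 yaw 1.7 px [176. 206.]
0.73 [ 0.619 -0.327] 91 48 yaw -16.3 px [377. 187.]
board
0.59 [ 0.4448 -0.295 ] 141 96 yaw 12.4 px [365. 244.]
0.57 [ 0.5827 -0.009 ] 302 197 yaw 5.9 px [271. 196.]
cur yaw 73.5 -> 97 shift [-0.9586, -0.9652, -0.567] turn [-0.0001, 0.0, -0.2616] j1,j7 [-1.32 -0.05]
```

play_rows:
  moves:
    - [0, 0, -0.3, 0, 0, 0, -1]
    - [0, 0, -0.3, 0, 0, 0, -1]
    - [0, 0, -0.3, 0, 0, 0, -1]
    - [0, 0, -0.3, 0, 0, 0, -1]
    - [-0.96, -0.96, -0.567, 0, 0, -0.25, -1]
    - [-0.96, -0.96, -0.567, 0, 0, -0.25, -1]
    - [-0.96, -0.96, -0.567, 0, 0, -0.25, -1]
    - [-0.96, -0.96, -0.567, 0, 0, -0.25, -1]
    - [-0.96, -0.96, -0.567, 0, 0, -0.25, -1]
    - [-0.96, -0.96, -0.567, 0, 0, -0.25, -1]
    - [-0.96, -0.96, -0.567, 0, 0, -0.25, -1]
    - [-0.96, -0.96, -0.567, 0, 0, -0.25, -1]

```text
clock: 2.35
tcp_pos: [0.3336, 0.3109, 0.3811]
tool_rot: [-0.163, 3.137, 0.001]
ft_force: [1.6, 1.3, 0.1]
gripper_width: 0.094
grasp_force: 0.0
```

Run:
```python
from h import *
print(r.read_state()["tcp_pos"]);go(.50,0,.45,96)
```

```text
[0.33361556 0.31086201 0.38105861]
cur yaw 96.0 -> 96 shift [-0.2665, -0.6528, -0.1382] turn [0.0003, 0.0001, -0.0005] j1,j7 [-0.97  0.85]
```

play_rows:
  moves:
    - [-0.267, -0.653, -0.138, 0, 0, 0, -1]
    - [-0.267, -0.653, -0.138, 0, 0, 0, -1]
    - [-0.267, -0.653, -0.138, 0, 0, 0, -1]
    - [-0.267, -0.653, -0.138, 0, 0, 0, -1]
    - [-0.267, -0.653, -0.138, 0, 0, 0, -1]
    - [-0.267, -0.653, -0.138, 0, 0, 0, -1]
    - [-0.267, -0.653, -0.138, 0, 0, 0, -1]
    - [-0.267, -0.653, -0.138, 0, 0, 0, -1]
    - [-0.267, -0.653, -0.138, 0, 0, 0, -1]
    - [-0.267, -0.653, -0.138, 0, 0, 0, -1]
    - [-0.267, -0.653, -0.138, 0, 0, 0, -1]
    - [-0.267, -0.653, -0.138, 0, 0, 0, -1]

```text
clock: 3.35
tcp_pos: [0.4996, 0.0026, 0.4493]
tool_rot: [0.164, -3.137, -0.0]
ft_force: [-0.4, 0.2, -0.4]
gripper_width: 0.0942
grasp_force: 0.0
```

Run:
```python
from h import *
cal=r.calibration("wrist");im=r.grab_frame("wrist");cv2.imwrite("pics/w1.png",im)
s=r.read_state();print(s["tcp_pos"],cal["K"].round(1).tolist())
E_=cal["extrinsics"];Rt=R.from_rotvec(s["tool_rot"]).as_matrix()
print("cam in tool",(Rt.T@(E_[:3,3]-s["tcp_pos"])).round(4),(Rt.T@E_[:3,:3]).round(3).tolist())
for t,z in [("charger",.038),("cover0",.048),("pack0",.04),("board",.004)]:
    print(t);show(find("wrist",t,z,cal))
for t in ["charger","pocket0","switch_tip","cover0"]:
    print(t,[(round(d["p"],2),d["point"].round(3).tolist() if hasattr(d["point"],"round") else d["point"]) for d in r.spot_point("wrist",t)][:5])
```

```text
[0.49946297 0.00304591 0.4493268 ] [[325.2, 0.0, 282.7], [0.0, 325.2, 203.4], [0.0, 0.0, 1.0]]
cam in tool [ 7.400e-02 -2.000e-04 -2.171e-01] [[-0.001, 0.967, 0.253], [1.0, 0.001, 0.001], [0.001, 0.253, -0.967]]
charger
0.69 [ 0.5746 -0.0091] 296 190 yaw 6.4 px [277. 197.]
cover0
0.67 [ 0.559  -0.0586] 103 62 yaw 9.4 px [248. 185.]
0.58 [0.547 0.038] 106 64 yaw 7.2 px [299. 184.]
pack0
0.91 [0.5477 0.3933] 89 67 yaw 7.2 px [457. 202.]
0.89 [ 0.6123 -0.3218] 96 62 yaw -13.6 px [128. 197.]
0.81 [0.5494 0.2892] 87 58 yaw 1.9 px [416. 198.]
board
0.75 [ 0.4381 -0.2959] 133 95 yaw 14.5 px [148. 117.]
0.47 [ 0.4419 -0.0255] 26 26 yaw -39.1 px [272. 127.]
0.4 [ 0.5823 -0.0096] 311 202 yaw 6.9 px [277. 197.]
charger [(0.97, [0.6149, -0.0033, -0.0045]), (0.35, [0.4397, -0.0242, 0.0965])]
pocket0 [(0.82, [0.6713, -0.0436, 0.0215])]
switch_tip [(0.74, [0.4422, -0.2953, -0.001]), (0.67, [0.4379, -0.0263, 0.0937])]
cover0 [(0.98, [0.6642, 0.0517, 0.036]), (0.82, [0.5487, 0.0427, 0.0367]), (0.65, [0.5603, -0.0569, 0.0395])]
```

View pics/w1.png

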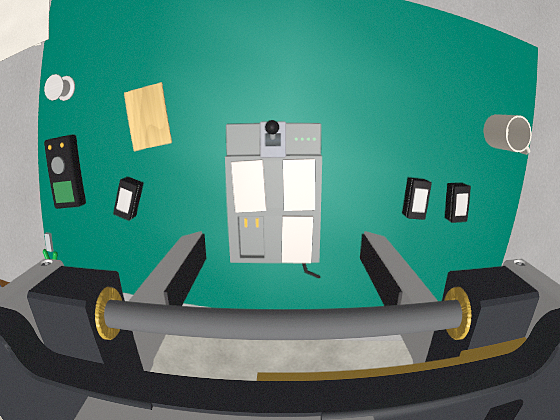

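```bash
cat >> h.py <<'E'
def white(z,cal,im,lo=175,amin=60,cam="wrist"):
    hsv=cv2.cvtColor(im,cv2.COLOR_BGR2HSV);m=((hsv[...,1]<45)&(hsv[...,2]>lo)).astype(np.uint8)
    m=cv2.morphologyEx(m,cv2.MORPH_OPEN,np.ones((3,3),np.uint8))
    return blobs(m,z,cal,amin,cam)
def blobs(m,z,cal,amin,cam="wrist"):
    out=[]
    for k in cv2.findContours(m,cv2.RETR_EXTERNAL,cv2.CHAIN_APPROX_NONE)[0]:
        if cv2.contourArea(k)<amin: continue
        k=k[:,0]; xy=toz(cam,k,z,cal); rc=rect(xy)
        M=cv2.moments((xy*1000).astype(np.float32)[:,None]);
        if M["m00"]<500: continue
        c=np.array([M["m10"],M["m01"]])/M["m00"]/1000
        a=np.degrees(.5*np.arctan2(2*M["mu11"],M["mu20"]-M["mu02"]))
        out.append((1,(c,rc[1],rc[2],a),k.mean(0).round()))
    return out
def look(name=None):
    cal=r.calibration("wrist");im=r.grab_frame("wrist")
    if name: cv2.imwrite(f"pics/{name}.png",im)
    return cal,im
E
python3 - <<'E'
from h import *
cal,im=look()
print("white@.048");show(white(.048,cal,im))
print("alu@.04");show(white(.04,cal,im,150,40))
go(.61,.01,.30,97)
E
```

```text
white@.048
1 [ 1.0431 -0.1621] 47 38 yaw 12.9 px [198. 365.]
1 [0.9586 0.0255] 190 90 yaw 89.7 px [272. 351.]
1 [ 0.9813 -0.2284] 104 51 yaw -50.7 px [174. 344.]
1 [0.9507 0.287 ] 207 107 yaw 86.1 px [372. 352.]
1 [ 0.6426 -0.039 ] 47 32 yaw 22.7 px [255. 227.]
1 [0.5483 0.4008] 50 30 yaw 5.9 px [461. 204.]
1 [0.5501 0.2945] 48 31 yaw 2.1 px [420. 200.]
1 [ 0.6146 -0.3268] 49 30 yaw -13.6 px [124. 200.]
1 [0.5841 0.0051] 221 186 yaw 42.5 px [277. 206.]
1 [0.4566 0.0365] 63 56 yaw -78.4 px [303. 138.]
1 [ 0.4692 -0.0777] 62 56 yaw 86.3 px [243. 139.]
1 [ 0.4724 -0.0177] 69 53 yaw -1.4 px [274. 141.]
1 [ 0.3729 -0.5133] 92 57 yaw 84.2 px [59. 87.]
1 [ 0.2867 -0.5994] 42 29 yaw -73.4 px [37. 53.]
1 [0.4602 0.6611] 747 249 yaw 11.8 px [543. 131.]
1 [0.1124 0.4   ] 270 80 yaw -79.1 px [485.  10.]
1 [ 0.5209 -0.6701] 792 247 yaw -1.6 px [ 19. 122.]
alu@.04
1 [0.9931 0.0267] 716 144 yaw -81.4 px [280. 356.]
1 [0.5495 0.4058] 51 31 yaw 7.5 px [461. 204.]
1 [0.5516 0.2981] 51 31 yaw 2.2 px [420. 200.]
1 [ 0.6173 -0.3311] 51 31 yaw -13.8 px [124. 200.]
1 [ 0.5514 -0.5178] 36 36 yaw -42.7 px [ 57. 165.]
1 [ 0.5811 -0.0079] 290 189 yaw 6.3 px [274. 182.]
1 [ 0.3724 -0.5197] 94 58 yaw 84.0 px [59. 87.]
1 [0.3574 0.6246] 805 474 yaw 18.3 px [522. 109.]
1 [ 0.5052 -0.6763] 803 251 yaw -2.2 px [ 21. 135.]
cur yaw 96.0 -> 97 shift [-0.221, -0.0074, 0.2991] turn [0.0, 0.0, -0.0115] j1,j7 [-0.61  1.64]
```

play_rows:
  moves:
    - [-0.15, 0, 0.3, 0, 0, -0.01, -0.57]
    - [-0.15, 0, 0.3, 0, 0, -0.01, -0.57]
    - [-0.15, 0, 0.3, 0, 0, -0.01, -0.57]
    - [-0.15, 0, 0.3, 0, 0, -0.01, -0.57]
    - [-0.15, 0, 0.3, 0, 0, -0.01, -0.57]
    - [-0.15, 0, 0.3, 0, 0, -0.01, -0.57]
    - [-0.15, 0, 0.3, 0, 0, -0.01, -0.57]
    - [-0.15, 0, 0.3, 0, 0, -0.01, -0.57]

```text
clock: 4.52
tcp_pos: [0.5747, 0.0096, 0.3016]
tool_rot: [-0.187, 3.133, 0.001]
ft_force: [-0.8, -0.2, 0.6]
gripper_width: 0.0735
grasp_force: 0.0
```

Run:
```python
from h import *
cal,im=look("w2")
print(im[190:200:3,240:320:16].max(2))
for lo in (225,240): print(lo);show([b for b in white(.048,cal,im,lo,500)])
print("cover regions");show(find("wrist","cover0",.048,cal))
print("charger");show(find("wrist","charger",.038,cal))
```

```text
[[166 171 173 175 174]
 [170 173 173 178 175]
 [155 155 180 175 119]
 [173 179 178 255 255]]
225
1 [0.6605 0.0479] 100 61 yaw 5.3 px [301. 227.]
1 [0.5471 0.0389] 101 60 yaw 6.6 px [305. 154.]
1 [ 0.56   -0.0587] 100 61 yaw 8.9 px [238. 155.]
240
1 [0.6603 0.0479] 99 61 yaw 4.9 px [301. 227.]
1 [ 0.5602 -0.0587] 100 60 yaw 9.2 px [238. 155.]
1 [0.5476 0.0389] 100 59 yaw 6.4 px [305. 154.]
cover regions
0.91 [0.6593 0.0475] 105 65 yaw 5.3 px [301. 227.]
0.7 [0.5475 0.0383] 100 63 yaw 7.2 px [304. 154.]
0.57 [ 0.5596 -0.0586] 101 63 yaw 8.4 px [238. 155.]
charger
0.77 [ 0.5696 -0.0094] 306 191 yaw 6.1 px [277. 170.]
```

View pics/w2.png

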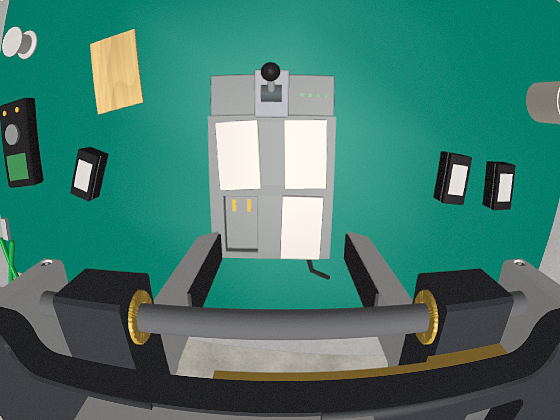

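Run:
```python
from h import *
go(.560,-.0587,.041,98.9)
```

```text
cur yaw 96.9 -> 98.9 shift [0.0465, -0.1328, 0.52] turn [0.0003, 0.0015, -0.0227] j1,j7 [-0.54  1.75]
```

play_rows:
  moves:
    - [0.0465, -0.133, 0.3, 0, 0, -0.023, -0.57]
    - [0.0465, -0.133, 0.3, 0, 0, -0.023, -0.57]
    - [0.0465, -0.133, 0.36, 0, 0, -0.023, -0.57]
    - [0.0465, -0.133, 0.42, 0, 0.001, -0.023, -0.57]
    - [0.0465, -0.133, 0.46, 0, 0.001, -0.023, -0.57]
    - [0.0465, -0.133, 0.49, 0, 0.001, -0.023, -0.57]
    - [0.0465, -0.133, 0.51, 0, 0.001, -0.023, -0.57]
    - [0.0465, -0.133, 0.52, 0, 0.001, -0.023, -0.57]
    - [0.0465, -0.133, 0.52, 0, 0.001, -0.023, -0.57]

```text
clock: 5.42
tcp_pos: [0.5591, -0.059, 0.0394]
tool_rot: [0.244, -3.13, 0.0]
ft_force: [0.0, 1.1, 0.7]
gripper_width: 0.0736
grasp_force: 0.0
```

Run:
```python
from h import *
cal,im=look()
print(r.read_state()["tcp_pos"],r.read_state()["ft_force"])
show([b for b in white(.048,cal,im,225,500)])
go(.560,-.0587,.041,98.9)
```

```text
[ 0.56000255 -0.05898346  0.04068065] [ 0.44610006 -0.74781804  0.24425423]
1 [ 0.5392 -0.0609] 63 60 yaw 58.5 px [285. 207.]
cur yaw 98.9 -> 98.9 shift [-0.0001, 0.0006, -0.0006] turn [-0.0001, -0.0003, 0.0004] j1,j7 [-0.35  2.06]
```

play_rows:
  moves:
    - [0, 0, 0, 0, 0, 0, 0.5]
    - [0, 0, 0, 0, 0, 0, 1]
    - [0, 0, 0, 0, 0, 0, 1]
    - [0, 0, 0, 0, 0, 0, 1]
    - [0, 0, 0, 0, 0, 0, 1]
    - [0, 0, -0.02, 0, 0, 0, 1]
    - [0, 0, -0.06, 0, 0, 0, 1]
    - [0, 0, -0.12, 0, 0, 0, 1]
    - [0, 0, -0.2, 0, 0, 0, 1]
    - [0, 0, -0.26, 0, 0, 0, 1]
    - [0, 0, -0.3, 0, 0, 0, 1]
    - [0, 0, -0.3, 0, 0, 0, 1]

```text
clock: 6.47
tcp_pos: [0.5613, -0.0595, 0.1945]
tool_rot: [-0.243, 3.127, -0.0]
ft_force: [0.2, 0.4, -0.1]
gripper_width: 0.0005
grasp_force: 0.0
```

```bash
cat >> h.py <<'E'
def inhand(name=None,zoff=.008):
    "held white cover: near (tool +x) edge and its tilt, in the tool frame, mm/deg; zoff = tool z of cover top behind TCP"
    cal,im=look(name);s=r.read_state();Rm=R.from_rotvec(s["tool_rot"]).as_matrix()
    hsv=cv2.cvtColor(im,cv2.COLOR_BGR2HSV);m=((hsv[...,1]<45)&(hsv[...,2]>220)).astype(np.uint8)
    cs=[k[:,0] for k in cv2.findContours(m,cv2.RETR_EXTERNAL,cv2.CHAIN_APPROX_NONE)[0] if cv2.contourArea(k)>500]
    for k in cs:
        xy=toz("wrist",k,s["tcp_pos"][2]+zoff,cal); q=(np.c_[xy,np.full(len(xy),s["tcp_pos"][2])]-s["tcp_pos"])@Rm*1000
        if abs(q[:,1].mean())>15: continue
        w=np.abs(q[:,1]-np.median(q[:,1]))<22; b=q[w]; e=b[b[:,0]>b[:,0].max()-6]
        p=np.polyfit(e[:,1],e[:,0],1); print("near edge x",p[1].round(1),"tilt deg",np.degrees(np.arctan(p[0])).round(2),"y range",q[:,1].min().round(1),q[:,1].max().round(1),"x range",q[:,0].min().round(1),q[:,0].max().round(1))
    print("width",s["gripper_width"].round(4),"f",s["grasp_force"],"tcp",s["tcp_pos"].round(4))
    return cal,im
E
python3 - <<'E'
from h import *
inhand("w3")
go(.4381,-.2959,.20,104)
E
```

```text
near edge x 59.4 tilt deg 0.77 y range -17.4 17.6 x range 2.6 60.5Traceback (most recent call last):
  File "<stdin>", line 2, in <module>
  File "h.py", line 70, in inhand
    print("width",s["gripper_width"].round(4),"f",s["grasp_force"],"tcp",s["tcp_pos"].round(4))
                  ^^^^^^^^^^^^^^^^^^^^^^^^
AttributeError: 'float' object has no attribute 'round'
```

View pics/w3.png

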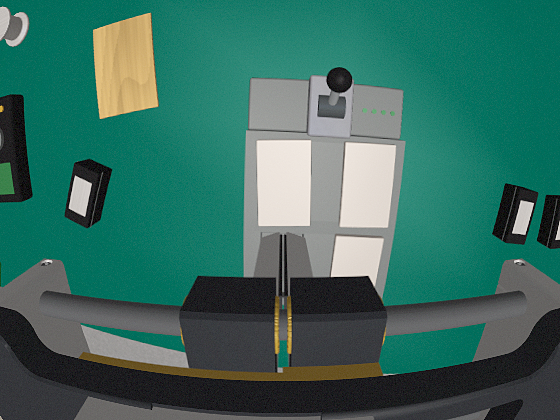

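```bash
sed -i 's/s\["gripper_width"\].round(4)/round(s["gripper_width"],4)/' h.py
python3 - <<'E'
from h import *
cal,im=look()
show(white(.048,cal,im,225,500))
cv2.imwrite("pics/w3c.png",cv2.resize(im[120:320,220:420],(800,800)) [:600])
go(.560,-.0587,.041,98.9)
E
```

```text
1 [0.6274 0.0286] 43 33 yaw -33.3 px [345. 252.]
1 [0.5441 0.0341] 99 60 yaw -0.4 px [369. 184.]
1 [ 0.56   -0.0588] 98 60 yaw 9.5 px [283. 184.]
cur yaw 98.9 -> 98.9 shift [-0.0007, 0.0004, 0.299] turn [0.0, -0.0, 0.0003] j1,j7 [-0.43  1.96]
```

View pics/w3c.png

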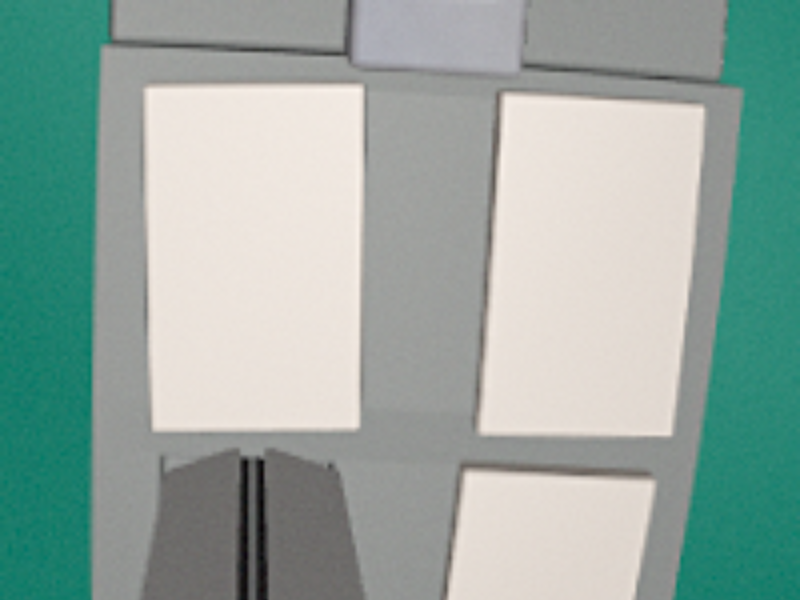

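play_rows:
  moves:
    - [0, 0, -0.1, 0, 0, 0, -0.57]
    - [0, 0.05, -0.2, 0, 0, 0.02, -0.57]
    - [0, 0.1, -0.21, 0, 0, 0.02, -0.57]
    - [0, 0.1, -0.21, 0, 0, 0.02, -0.57]
    - [0, 0.1, -0.21, 0, 0, 0.02, -0.57]
    - [0, 0.1, -0.21, 0, 0, 0.02, -0.57]

```text
clock: 7.07
tcp_pos: [0.5513, -0.0098, 0.2934]
tool_rot: [0.195, -3.132, 0.001]
ft_force: [0.3, -0.7, -0.1]
gripper_width: 0.0371
grasp_force: 0.0
```

Run:
```python
from h import *
cal,im=look("w4")
show(white(.048,cal,im,225,500))
im=r.grab_frame("top")
show(find("top","cover0",.048))
s=r.read_state();print(s["tcp_pos"],s["gripper_width"])
im=r.grab_frame("scene");print(cv2.imwrite("pics/s2.png",cv2.resize(im[190:290,230:340],(660,600))))
show(white(.048,r.calibration("scene"),im,200,100,"scene"))
```

```text
1 [0.656  0.0395] 101 61 yaw -5.8 px [308. 242.]
1 [0.5472 0.0386] 100 60 yaw 8.2 px [316. 173.]
1 [ 0.5598 -0.0589] 101 61 yaw 9.5 px [249. 173.]
0.47 [ 0.5466 -0.084 ] 59 21 yaw 0.3 px [299. 210.]
[ 0.55135898 -0.01052181  0.29333278] 0.04918485800028694
True
1 [0.6626 0.0475] 106 63 yaw 5.8 px [295. 249.]
1 [0.5489 0.0385] 105 63 yaw 7.6 px [300. 228.]
1 [ 0.5625 -0.0592] 106 63 yaw 8.1 px [274. 226.]
1 [ 0.225  -0.7334] 303 249 yaw -85.7 px [159. 158.]
1 [-0.7551  1.0358] 998 97 yaw -16.7 px [531. 119.]
1 [-0.7527  0.6909] 973 542 yaw -11.7 px [467. 112.]
1 [-0.7528 -0.7229] 1152 419 yaw 27.7 px [237.  88.]
1 [-1.747   1.3172] 1192 132 yaw -14.3 px [551.  62.]
1 [-2.5463  0.6324] 2243 1898 yaw 0.4 px [436.  41.]
1 [-2.7346 -1.3948] 1318 1182 yaw 26.9 px [245.  12.]
1 [-1.3184 -1.6646] 3794 1364 yaw 19.2 px [138.  79.]
1 [-2.0612 -3.861 ] 1570 169 yaw 45.9 px [ 7. 15.]
```

View pics/w4.png

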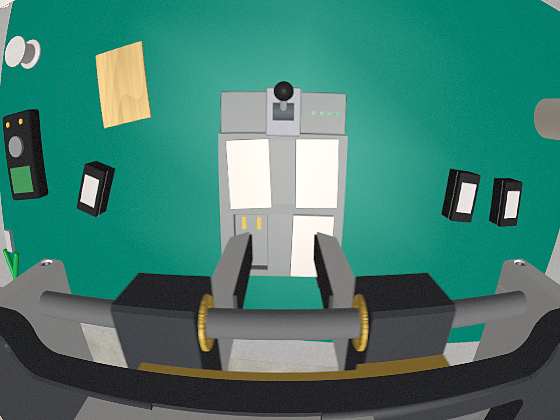

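Run:
```python
from h import *
go(.560,-.0589,.039,99.2)
```

```text
cur yaw 97.0 -> 99.2 shift [-0.0068, -0.098, 0.5091] turn [-0.0003, -0.0021, -0.0239] j1,j7 [-0.54  1.77]
```

play_rows:
  moves:
    - [-0.007, -0.098, 0.15, 0, -0.002, -0.024, -0.57]
    - [-0.007, -0.098, 0.3, 0, -0.002, -0.024, -0.57]
    - [-0.007, -0.098, 0.36, 0, -0.002, -0.024, -0.57]
    - [-0.007, -0.098, 0.42, 0, -0.002, -0.024, -0.57]
    - [-0.007, -0.098, 0.47, 0, -0.002, -0.024, -0.57]
    - [-0.007, -0.098, 0.49, 0, -0.002, -0.024, -0.57]
    - [-0.007, -0.098, 0.505, 0, -0.002, -0.024, -0.57]
    - [-0.007, -0.098, 0.509, 0, -0.002, -0.024, -0.57]
    - [-0.007, -0.098, 0.509, 0, -0.002, -0.024, 1]
    - [-0.007, -0.098, 0.509, 0, -0.002, -0.024, 1]
    - [-0.007, -0.098, 0.509, 0, -0.002, -0.024, 1]
    - [-0.007, -0.098, 0.509, 0, -0.002, -0.024, 1]

```text
clock: 8.27
tcp_pos: [0.5621, -0.0576, 0.0418]
tool_rot: [-0.255, 3.127, 0.0]
ft_force: [0.4, 0.5, 1.2]
gripper_width: 0.0505
grasp_force: 0.0
```

Run:
```python
from h import *
inhand("w5")
```

```text
near edge x 51.4 tilt deg 0.05 y range -30.8 28.9 x range -46.3 51.6
width 0.0465 f 0.0 tcp [ 0.5619 -0.0576  0.0414]
```

View pics/w5.png

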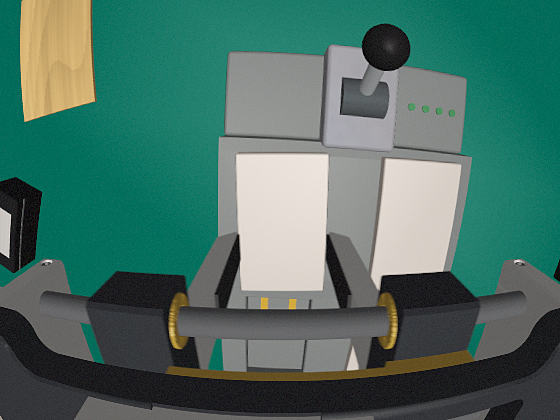

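Run:
```python
from h import *
s=r.read_state();Rm=R.from_rotvec(s["tool_rot"]).as_matrix();cal=r.calibration("wrist");E=cal["extrinsics"];K=cal["K"]
print(s["tcp_pos"],s["gripper_width"],s["ft_force"],s["grasp_force"])
def pix(p):
    w=Rm@p+s["tcp_pos"];c=E[:3,:3].T@(w-E[:3,3]);c=c*[1,-1,-1];t=np.arctan2(np.hypot(c[0],c[1]),c[2]);n=np.hypot(c[0],c[1])
    return (K[:2,2]+K[0,0]*t*c[:2]/n).round(1)
for z in (0,-.02,-.04):
  for x in (-.008,.008):
    print(z,x,pix(np.array([x,.0252,z])),pix(np.array([x,-.0252,z])))
print(go(.560,-.0589,.039,99.2)[0].as_rotvec())
```

```text
[ 0.56190535 -0.05761074  0.04143072] 0.04654710803752586 [-0.16878088  0.09771789  0.52235841] 0.0
0 -0.008 [318.  237.6] [247.5 237.6]
0 0.008 [318.7 216.2] [246.8 216.2]
-0.02 -0.008 [321.1 248.3] [244.4 248.3]
-0.02 0.008 [322.  225.2] [243.5 225.3]
-0.04 -0.008 [324.7 261. ] [240.8 261. ]
-0.04 0.008 [325.9 236.1] [239.5 236.1]
cur yaw 99.3 -> 99.2 shift [0.0042, -0.0019, 0.0048] turn [-0.0001, 0.0024, 0.0012] j1,j7 [-0.36  2.07]
[-2.54489903e-01  3.12745233e+00  2.93838327e-04]
```

play_rows:
  moves:
    - [0.004, -0.002, 0, 0, 0.002, 0, -0.57]
    - [0.004, -0.002, 0, 0, 0.002, 0, -0.57]
    - [0.004, -0.002, 0, 0, 0.002, 0, -0.57]
    - [0.004, -0.002, 0, 0, 0.002, 0, -0.57]
    - [0.004, -0.002, 0, 0, 0.002, 0, -0.57]
    - [0.004, -0.002, 0.01, 0, 0.002, 0, -0.57]
    - [0.004, -0.002, 0.02, 0, 0.002, 0, -0.57]
    - [0.004, -0.002, 0.03, 0, 0.002, 0, -0.57]
    - [0.004, -0.002, 0.03, 0, 0.002, 0, -0.57]

```text
clock: 9.07
tcp_pos: [0.5585, -0.0591, 0.0237]
tool_rot: [0.254, -3.128, 0.0]
ft_force: [-1.1, -0.0, -0.3]
gripper_width: 0.0739
grasp_force: 0.0
```

Run:
```python
from h import *
look("w6");s=r.read_state();print(s["tcp_pos"],s["ft_force"],s["gripper_width"])
go(.560,-.0589,.039,99.2)
```

```text
[ 0.5587431  -0.05916933  0.02424546] [ 0.44315059  0.54960431 -0.07812019] 0.07399856232962361
cur yaw 99.3 -> 99.2 shift [-0.0025, 0.0001, -0.0295] turn [-0.0, -0.0018, 0.0009] j1,j7 [-0.35  2.09]
```

View pics/w6.png

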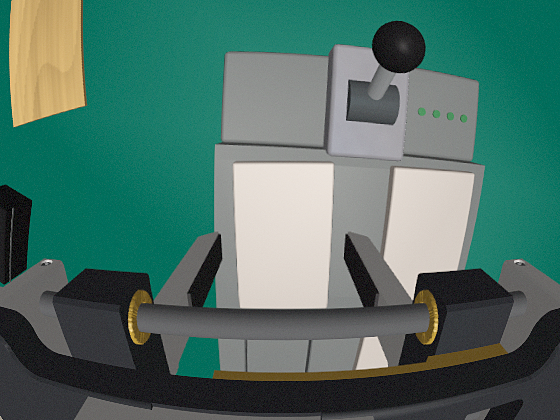

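play_rows:
  moves:
    - [0, 0, 0.01, 0, 0, 0, -0.57]
    - [0, 0, 0.02, 0, 0, 0, -0.57]
    - [0, 0, 0.025, 0, 0, 0, -0.57]
    - [0, 0, 0.025, 0, 0, 0, -0.57]

```text
clock: 9.45
tcp_pos: [0.5588, -0.0591, 0.0118]
tool_rot: [0.254, -3.129, 0.0]
ft_force: [-0.7, 0.0, 0.2]
gripper_width: 0.0736
grasp_force: 0.0
```

Run:
```python
from h import *
s=r.read_state();print(s["tcp_pos"],s["ft_force"],s["gripper_width"])
inhand("w7")
```

```text
[ 0.55878656 -0.05914902  0.01181351] [-0.71235205  0.03707463  0.22854581] 0.0735812429105444
near edge x 44.0 tilt deg 0.03 y range -34.5 35.0 x range -50.7 44.6
width 0.0739 f 0.0 tcp [ 0.559  -0.0592  0.0122]
```

play_rows:
  moves:
    - [0, 0, 0.005, 0, 0, 0, -0.57]
    - [0, 0, 0.01, 0, 0, 0, -0.57]
    - [0, 0, 0.013, 0, 0, 0, -0.57]
    - [0, 0, 0.016, 0, 0, 0, -0.57]
    - [0, 0, 0.016, 0, 0, 0, -0.57]

```text
clock: 9.92
tcp_pos: [0.559, -0.0591, 0.0042]
tool_rot: [0.254, -3.129, 0.0]
ft_force: [-0.5, 0.4, -0.1]
gripper_width: 0.0737
grasp_force: 0.0
```

play_rows:
  moves:
    - [0, 0, 0.003, 0, 0, 0, -0.57]
    - [0, 0, 0.006, 0, 0, 0, -0.57]
    - [0, 0, 0.006, 0, 0, 0, -0.57]

```text
clock: 10.17
tcp_pos: [0.5591, -0.0591, 0.0013]
tool_rot: [0.254, -3.13, 0.0]
ft_force: [0.6, 0.3, 0.5]
gripper_width: 0.0738
grasp_force: 0.0
```

play_rows:
  moves:
    - [0, 0, 0, 0, 0, 0, 1]
    - [0, 0, 0, 0, 0, 0, 1]
    - [0, 0, 0, 0, 0, 0, 1]
    - [0, 0, 0, 0, 0, 0, 1]
    - [0, 0, 0, 0, 0, 0, 1]

```text
clock: 10.58
tcp_pos: [0.5592, -0.0591, 0.0016]
tool_rot: [0.254, -3.13, 0.0]
ft_force: [0.4, -0.2, 0.4]
gripper_width: 0.0612
grasp_force: 30.0
```

Run:
```python
from h import *
inhand("w8")
```

```text
near edge x 42.4 tilt deg -0.03 y range -37.0 36.8 x range -51.5 42.6
width 0.0616 f 30.000059902668 tcp [ 0.5592 -0.0592  0.0016]
```

View pics/w8.png

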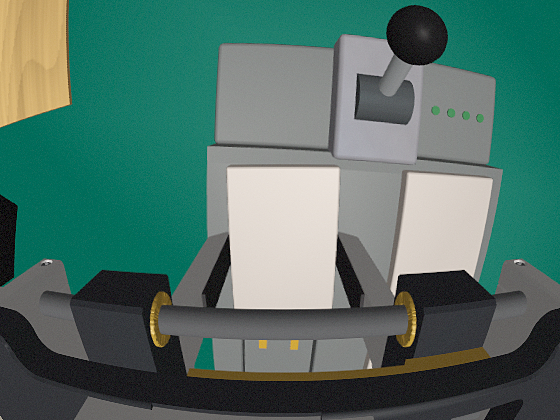

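play_rows:
  moves:
    - [0, 0, -0.01, 0, 0, 0, 1]
    - [0, 0, -0.03, 0, 0, 0, 1]
    - [0, 0, -0.06, 0, 0, 0, 1]
    - [0, 0, -0.1, 0, 0, 0, 1]
    - [0, 0, -0.15, 0, 0, 0, 1]
    - [0, 0, -0.2, 0, 0, 0, 1]
    - [0, 0, -0.25, 0, 0, 0, 1]
    - [0, 0, -0.28, 0, 0, 0, 1]
    - [0, 0, -0.28, 0, 0, 0, 1]
    - [0, 0, -0.28, 0, 0, 0, 1]

```text
clock: 11.47
tcp_pos: [0.5598, -0.059, 0.1426]
tool_rot: [-0.254, 3.131, 0.0]
ft_force: [-0.6, -0.6, -0.7]
gripper_width: 0.0617
grasp_force: 30.0
```

```bash
sed -i 's/zoff=.008/zoff=.0464/' h.py
cat >> h.py <<'E'
def wood(cal,im,z=.004):
    hsv=cv2.cvtColor(im,cv2.COLOR_BGR2HSV);m=((hsv[...,0]>8)&(hsv[...,0]<30)&(hsv[...,1]>60)&(hsv[...,2]>120)).astype(np.uint8)
    show(blobs(m,z,cal,800))
E
python3 - <<'E'
from h import *
cal,im=inhand()
wood(cal,im)
go(.4381,-.2959,.12,104)
E
```

```text
near edge x 47.6 tilt deg -0.07 y range -30.6 30.1 x range -29.4 47.7
width 0.0615 f 29.999848902225494 tcp [ 0.5592 -0.059   0.1415]
1 [ 0.4383 -0.2958] 132 93 yaw 14.8 px [107.  62.]
cur yaw 99.3 -> 104 shift [0.3154, -0.4286, 0.0435] turn [0.0001, -0.0009, -0.0524] j1,j7 [-0.42  2.  ]
```

Run:
```python
from h import *
go(.535,-.275,.1415,104.8)
```

```text
cur yaw 99.3 -> 104.8 shift [0.1175, -0.4186, 0.0002] turn [0.0001, -0.0009, -0.0612] j1,j7 [-0.42  2.  ]
```

play_rows:
  moves:
    - [0.02, -0.07, 0, 0, 0, -0.01, 1]
    - [0.04, -0.14, 0, 0, 0, -0.02, 1]
    - [0.06, -0.21, 0, 0, 0, -0.03, 1]
    - [0.08, -0.28, 0, 0, 0, -0.04, 1]
    - [0.1, -0.35, 0, 0, -0.001, -0.05, 1]
    - [0.118, -0.4, 0, 0, -0.001, -0.06, 1]
    - [0.118, -0.419, 0, 0, -0.001, -0.061, 1]
    - [0.118, -0.419, 0, 0, -0.001, -0.061, 1]
    - [0.118, -0.419, 0, 0, -0.001, -0.061, 1]

```text
clock: 12.27
tcp_pos: [0.5346, -0.2749, 0.1407]
tool_rot: [0.403, -3.114, -0.001]
ft_force: [0.4, 0.4, -1.4]
gripper_width: 0.0617
grasp_force: 30.0
```

Run:
```python
from h import *
cal,im=inhand()
wood(cal,im);print(r.read_state()["joint_pos"].round(2))
go(.4383,-.2958,.0,104.8)
```

```text
near edge x 48.8 tilt deg -0.16 y range -30.9 29.4 x range -36.9 49.0
width 0.0615 f 29.999902546405792 tcp [ 0.535  -0.2741  0.1408]
1 [ 0.4386 -0.2965] 132 92 yaw 14.2 px [286.  99.]
[-0.04  0.46  0.61  1.72 -0.29  1.06  2.5 ]
cur yaw 104.8 -> 104.8 shift [0.1978, 0.0071, 0.2818] turn [0.0007, -0.0006, 0.0001] j1,j7 [-0.04  2.5 ]
```

play_rows:
  moves:
    - [0.04, 0, 0.04, 0, 0, 0.003, 1]
    - [0.08, 0.003, 0.08, 0, 0, 0.006, 1]
    - [0.12, 0.006, 0.12, 0, 0, 0.007, 1]
    - [0.16, 0.009, 0.16, 0, 0, 0.007, 1]
    - [0.19, 0.009, 0.2, 0, 0, 0.007, 1]
    - [0.201, 0.009, 0.22, 0, 0, 0.007, 1]
    - [0.201, 0.009, 0.22, 0, 0, 0.007, 1]
    - [0.201, 0.009, 0.22, 0, 0, 0.007, 1]
    - [0.201, 0.009, 0.22, 0, 0, 0.007, 1]

```text
clock: 13.07
tcp_pos: [0.4384, -0.2963, 0.0326]
tool_rot: [-0.389, 3.116, -0.001]
ft_force: [0.7, -0.4, -0.8]
gripper_width: 0.0614
grasp_force: 30.0
```

Run:
```python
from h import *
print(r.read_state()["joint_pos"].round(2),r.read_state()["tcp_pos"])
inhand()
go(.4366,-.297,-.0314,104.2)
```

```text
[ 0.08  0.48  0.57  1.98 -0.36  0.78  2.68] [ 0.43841264 -0.29629454  0.03255622]
near edge x 48.3 tilt deg 0.05 y range -30.0 30.1 x range -28.4 48.4
width 0.0615 f 29.999859631061554 tcp [ 0.4383 -0.2964  0.0326]
cur yaw 104.2 -> 104.2 shift [0.0039, -0.0002, 0.128] turn [-0.0006, 0.0009, 0.0003] j1,j7 [0.08 2.68]
```

play_rows:
  moves:
    - [0.004, 0, 0.03, 0, 0, 0, 1]
    - [0.004, 0, 0.06, 0, 0, 0, 1]
    - [0.004, 0, 0.09, 0, 0, 0, 1]
    - [0.004, 0, 0.11, 0, 0, 0, 1]
    - [0.004, 0, 0.12, 0, 0, 0, 1]
    - [0.004, 0, 0.127, 0, 0, 0, 1]
    - [0.004, 0, 0.128, 0, 0, 0, 1]
    - [0.004, 0, 0.128, 0, 0, 0, 1]
    - [0.004, 0, 0.128, 0, 0, 0, 1]

```text
clock: 13.87
tcp_pos: [0.4351, -0.2973, -0.0318]
tool_rot: [-0.387, 3.117, -0.001]
ft_force: [-0.6, -0.6, -0.9]
gripper_width: 0.0616
grasp_force: 30.0
```

Run:
```python
from h import *
s=r.read_state();print(s["joint_pos"].round(2),s["ft_force"])
inhand()
go(.4366,-.297,-.0324,104.2)
```

```text
[ 0.15  0.58  0.49  2.01 -0.44  0.66  2.74] [-0.6382865  -0.55149484 -0.87991965]
near edge x 48.3 tilt deg -0.01 y range -30.1 30.0 x range -27.8 48.5
width 0.0614 f 29.99977022409439 tcp [ 0.4351 -0.2973 -0.0318]
cur yaw 104.2 -> 104.2 shift [-0.003, -0.0001, 0.0012] turn [-0.0004, 0.0005, -0.0006] j1,j7 [0.15 2.74]
```

play_rows:
  moves:
    - [0, 0, 0.001, 0, 0, 0, -0.57]
    - [0, 0, 0.001, 0, 0, 0, -0.57]
    - [0, 0, 0.001, 0, 0, 0, -0.57]
    - [0, 0, -0.02, 0, 0, 0, -0.57]
    - [0, 0, -0.08, 0, 0, 0, -0.57]
    - [-0.08, 0.07, -0.16, 0, 0, 0.02, -0.57]
    - [-0.16, 0.14, -0.24, 0, 0, 0.04, -0.57]
    - [-0.24, 0.21, -0.3, 0, 0, 0.06, -0.57]
    - [-0.24, 0.21, -0.33, 0, 0, 0.06, -0.57]
    - [-0.24, 0.21, -0.33, 0, 0, 0.06, -0.57]
    - [-0.24, 0.21, -0.33, 0, 0, 0.06, -0.57]
    - [-0.24, 0.21, -0.33, 0, 0, 0.06, -0.57]

```text
clock: 14.92
tcp_pos: [0.5265, -0.1649, 0.1341]
tool_rot: [-0.243, 3.13, -0.0]
ft_force: [-0.9, -0.5, -0.5]
gripper_width: 0.0738
grasp_force: 0.0
```

Run:
```python
from h import *
s=r.read_state();print(s["joint_pos"].round(2),s["tcp_pos"])
cal,im=look("w9");wood(cal,im);print("stack");show(white(.014,cal,im,225,500));print("chg");show(white(.048,cal,im,225,500))
go(.5472,.0387,.0,97.2)
```

```text
[-0.26  0.37  0.64  1.85 -0.26  1.    2.21] [ 0.52650941 -0.16494102  0.1341076 ]
1 [ 0.4379 -0.2964] 132 93 yaw 14.6 px [179.  93.]
stack
1 [0.5483 0.0601] 93 67 yaw 6.0 px [459. 235.]
1 [ 0.4361 -0.2964] 100 60 yaw 13.8 px [175.  91.]
chg
1 [0.5387 0.0363] 84 60 yaw 6.0 px [459. 235.]
1 [ 0.4378 -0.2843] 90 54 yaw 13.8 px [175.  91.]
cur yaw 98.8 -> 97.2 shift [-0.1058, 0.3981, 0.266] turn [-0.0001, 0.0003, 0.0175] j1,j7 [-0.26  2.21]
```

View pics/w9.png

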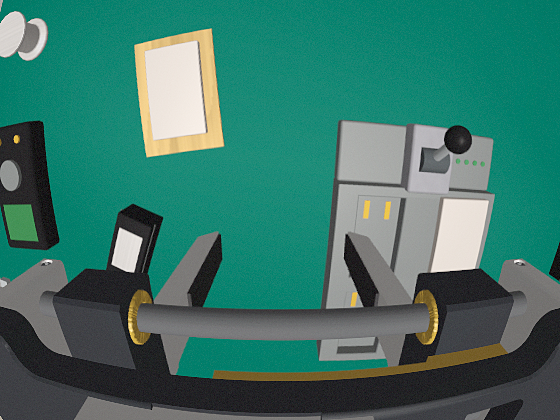

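play_rows:
  moves:
    - [-0.05, 0.08, 0, 0, 0, 0.005, -0.57]
    - [-0.09, 0.16, 0, 0, 0, 0.01, -0.57]
    - [-0.106, 0.24, 0, 0, 0, 0.015, -0.57]
    - [-0.106, 0.32, 0.05, 0, 0, 0.02, -0.57]
    - [-0.106, 0.38, 0.1, 0, 0, 0.02, -0.57]
    - [-0.106, 0.398, 0.14, 0, 0, 0.02, -0.57]
    - [-0.106, 0.398, 0.16, 0, 0, 0.02, -0.57]
    - [-0.106, 0.398, 0.16, 0, 0, 0.02, -0.57]
    - [-0.106, 0.398, 0.16, 0, 0, 0.02, -0.57]

```text
clock: 15.72
tcp_pos: [0.5472, 0.0364, 0.0525]
tool_rot: [0.186, -3.135, 0.002]
ft_force: [1.2, -0.3, -0.1]
gripper_width: 0.0735
grasp_force: 0.0
```

Run:
```python
from h import *
cal,im=look();s=r.read_state();print(s["tcp_pos"])
show(white(.048,cal,im,225,500))
go(.5472,.0387,.0016,97)
```

```text
[0.5478205  0.0364138  0.05325879]
1 [0.535 0.038] 79 60 yaw 11.9 px [287. 212.]
cur yaw 96.8 -> 97 shift [0.0007, 0.0048, 0.1033] turn [-0.0005, 0.0001, -0.0025] j1,j7 [-0.55  1.84]
```

play_rows:
  moves:
    - [0, 0.005, 0.04, 0, 0, -0.002, -0.57]
    - [0, 0.005, 0.08, 0, 0, -0.002, -0.57]
    - [0, 0.005, 0.095, 0, 0, -0.002, -0.57]
    - [0, 0.005, 0.103, 0, 0, -0.002, -0.57]
    - [0, 0.005, 0.103, 0, 0, -0.002, -0.57]
    - [0, 0.005, 0.103, 0, 0, -0.002, 1]
    - [0, 0.005, 0.103, 0, 0, -0.002, 1]
    - [0, 0.005, 0.103, 0, 0, -0.002, 1]
    - [0, 0.005, 0.103, 0, 0, -0.002, 1]
    - [0, 0.005, 0.103, 0, 0, -0.002, 1]

```text
clock: 16.6
tcp_pos: [0.5479, 0.0411, 0.0021]
tool_rot: [-0.195, 3.134, 0.0]
ft_force: [-1.6, -1.5, 9.1]
gripper_width: 0.0615
grasp_force: 30.0
```

play_rows:
  moves:
    - [0, 0, -0.01, 0, 0, 0, 1]
    - [0, 0, -0.04, 0, 0, 0, 1]
    - [0, 0, -0.08, 0, 0, 0, 1]
    - [0, 0, -0.13, 0, 0, 0, 1]
    - [0, 0, -0.19, 0, 0, 0, 1]
    - [0, 0, -0.25, 0, 0, 0, 1]
    - [0, 0, -0.28, 0, 0, 0, 1]
    - [0, 0, -0.28, 0, 0, 0, 1]
    - [0, 0, -0.28, 0, 0, 0, 1]
    - [0, 0, -0.28, 0, 0, 0, 1]

```text
clock: 17.43
tcp_pos: [0.5467, 0.0414, 0.1405]
tool_rot: [0.195, -3.135, -0.0]
ft_force: [0.4, 0.6, -0.9]
gripper_width: 0.0616
grasp_force: 30.0
```

Run:
```python
from h import *
cal,im=inhand()
go(.4351,-.2973,.06,104.2)
```

```text
near edge x 50.1 tilt deg 0.63 y range -30.1 30.2 x range -27.5 50.3
width 0.0615 f 29.999750554561615 tcp [0.5466 0.0413 0.1402]
cur yaw 97.1 -> 104.2 shift [0.305, -0.6442, 0.1609] turn [-0.0, -0.001, -0.0785] j1,j7 [-0.61  1.77]
```

play_rows:
  moves:
    - [0.02, -0.06, 0, 0, 0, -0.007, 1]
    - [0.05, -0.13, 0, 0, 0, -0.015, 1]
    - [0.08, -0.2, 0, 0, 0, -0.023, 1]
    - [0.11, -0.27, 0, 0, 0, -0.03, 1]
    - [0.14, -0.34, 0, 0, 0, -0.04, 1]
    - [0.17, -0.41, 0, 0, 0, -0.05, 1]
    - [0.2, -0.48, 0, 0, 0, -0.06, 1]
    - [0.24, -0.55, 0.04, 0, 0, -0.07, 1]
    - [0.28, -0.61, 0.1, 0, -0.001, -0.078, 1]
    - [0.302, -0.644, 0.16, 0, -0.001, -0.078, 1]
    - [0.302, -0.644, 0.16, 0, -0.001, -0.078, 1]
    - [0.302, -0.644, 0.16, 0, -0.001, -0.078, 1]

```text
clock: 18.48
tcp_pos: [0.4348, -0.2978, 0.0589]
tool_rot: [0.381, -3.115, -0.003]
ft_force: [0.6, 0.3, 0.5]
gripper_width: 0.0619
grasp_force: 30.0
```

Run:
```python
from h import *
r.grab_frame("top")
inhand();s=r.read_state();print(s["joint_pos"].round(2))
go(.4368,-.2969,-.0224,104.2)
```

```text
near edge x 51.5 tilt deg 0.64 y range -30.2 29.8 x range -22.3 51.8
near edge x 56.9 tilt deg 0.12 y range -18.9 19.0 x range 54.3 59.7
width 0.0616 f 29.99986231327057 tcp [ 0.4376 -0.2965  0.0611]
[ 0.02  0.45  0.64  1.96 -0.36  0.84  2.67]
cur yaw 104.2 -> 104.2 shift [0.0019, -0.0005, 0.167] turn [0.0002, 0.0006, -0.0005] j1,j7 [0.02 2.67]
```

play_rows:
  moves:
    - [0.002, 0, 0.04, 0, 0, 0.005, 1]
    - [0.002, 0, 0.08, 0, 0, 0.005, 1]
    - [0.002, 0, 0.12, 0, 0, 0.005, 1]
    - [0.002, 0, 0.145, 0, 0, 0.005, 1]
    - [0.002, 0, 0.155, 0, 0, 0.005, 1]
    - [0.002, 0, 0.155, 0, 0, 0.005, 1]
    - [0.002, 0, 0.155, 0, 0, 0.005, 1]
    - [0.002, 0, 0.155, 0, 0, 0.005, 1]

```text
clock: 19.25
tcp_pos: [0.4373, -0.2975, -0.0153]
tool_rot: [-0.374, 3.116, -0.001]
ft_force: [0.0, -0.5, -0.2]
gripper_width: 0.0617
grasp_force: 30.0
```

Run:
```python
from h import *
inhand("w10")
go(.4368,-.2969,-.0224,103.8)
im=cv2.imread("pics/w10.png");cv2.imwrite("pics/w10c.png",cv2.resize(im[100:300,180:390],(630,600)))
```

```text
near edge x 50.3 tilt deg 0.64 y range -30.1 29.9 x range -26.3 50.6
width 0.0619 f 29.999751448631287 tcp [ 0.4372 -0.2975 -0.0154]
cur yaw 103.7 -> 103.8 shift [0.0005, 0.0013, 0.0141] turn [-0.0006, 0.0018, -0.0011] j1,j7 [0.1  2.75]
```

View pics/w10c.png

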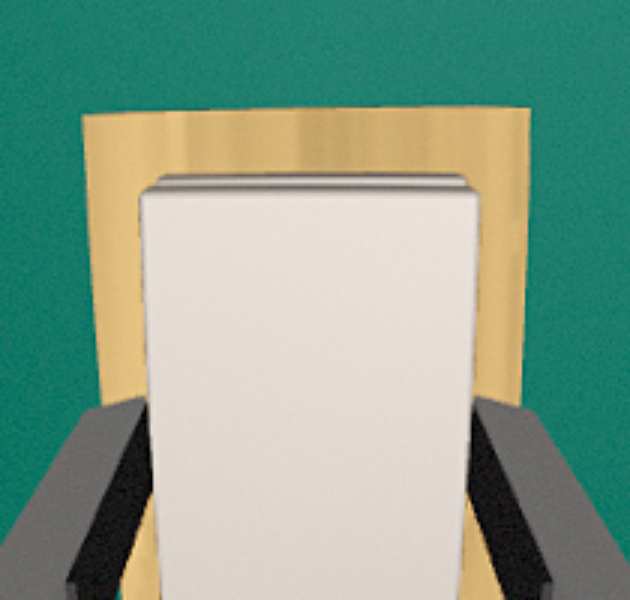

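play_rows:
  moves:
    - [0.0005, 0.0013, 0.006, 0, 0.001, 0, 1]
    - [0.0005, 0.0013, 0.011, 0, 0.001, 0, 1]
    - [0.0005, 0.0013, 0.013, 0, 0.001, 0, 1]
    - [0.0005, 0.0013, 0.013, 0, 0.001, 0, 1]
    - [0.0005, 0.0013, 0.013, 0, 0.001, 0, 1]
    - [0.0005, 0.0013, 0.014, 0, 0.001, 0, -0.57]
    - [0.0005, 0.0013, 0.014, 0, 0.001, 0, -0.57]
    - [0.0005, 0.0013, 0.014, 0, 0.001, 0, -0.57]
    - [0, 0, -0.02, 0, 0.001, 0, -0.57]
    - [0, 0, -0.06, 0, 0, 0, -0.57]
    - [0, 0, -0.12, 0, 0, 0, -0.57]
    - [0, 0, -0.2, 0, 0, 0, -0.57]

```text
clock: 20.3
tcp_pos: [0.4349, -0.2966, 0.0832]
tool_rot: [0.374, -3.117, -0.002]
ft_force: [-0.1, 0.0, 0.5]
gripper_width: 0.0737
grasp_force: 0.0
```

play_rows:
  moves:
    - [-0.06, 0.05, -0.05, 0, 0, 0.02, -0.57]
    - [-0.12, 0.1, -0.05, 0, 0, 0.04, -0.57]
    - [-0.18, 0.15, -0.05, 0, 0, 0.06, -0.57]
    - [-0.2, 0.17, -0.05, 0, 0, 0.06, -0.57]
    - [-0.2, 0.17, -0.05, 0, 0, 0.06, -0.57]
    - [-0.2, 0.17, -0.05, 0, 0, 0.06, -0.57]
    - [-0.2, 0.17, -0.05, 0, 0, 0.06, -0.57]

```text
clock: 20.88
tcp_pos: [0.5128, -0.1918, 0.1087]
tool_rot: [-0.226, 3.132, -0.0]
ft_force: [0.4, 0.2, 0.3]
gripper_width: 0.0737
grasp_force: 0.0
```

Run:
```python
from h import *
s=r.read_state();print(s["tcp_pos"])
cal,im=look("w11");wood(cal,im);print("stack");show(white(.024,cal,im,225,500))
cv2.imwrite("pics/w11c.png",cv2.resize(im[20:180,100:300],(750,600)))
go(.6625,.0485,.0025,95.3)
```

```text
[ 0.51278139 -0.19184051  0.10869083]
1 [ 0.7365 -0.0077] 453 27 yaw -80.8 px [372. 368.]
1 [ 0.4383 -0.2963] 132 93 yaw 14.8 px [193. 109.]
stack
1 [ 0.4361 -0.2962] 101 61 yaw 13.5 px [186. 106.]
cur yaw 98.2 -> 95.3 shift [-0.365, 0.4336, 0.213] turn [-0.0001, 0.0009, 0.0323] j1,j7 [-0.22  2.29]
```

View pics/w11c.png

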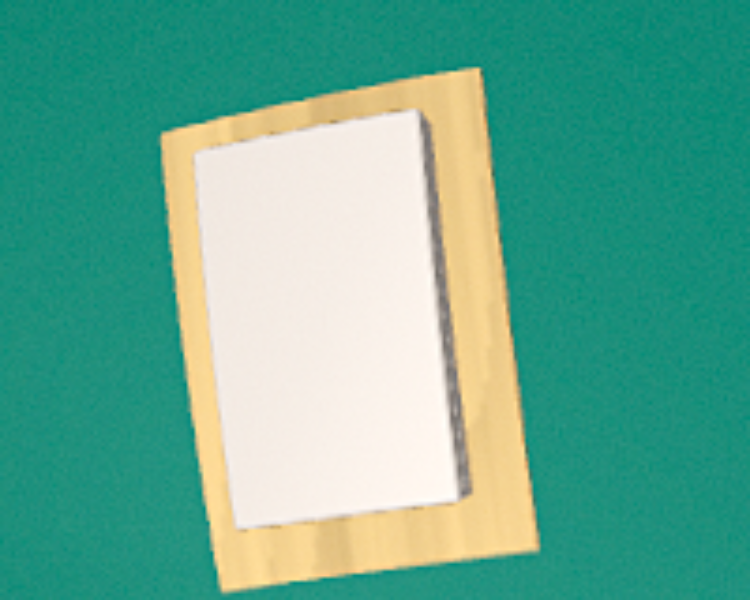

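play_rows:
  moves:
    - [-0.05, 0.06, 0, 0, 0, 0, -0.57]
    - [-0.1, 0.12, 0, 0, 0, 0.005, -0.57]
    - [-0.15, 0.18, 0, 0, 0, 0.01, -0.57]
    - [-0.2, 0.24, 0, 0, 0, 0.015, -0.57]
    - [-0.22, 0.3, 0, 0, 0, 0.02, -0.57]
    - [-0.22, 0.36, 0, 0, 0, 0.03, -0.57]
    - [-0.22, 0.42, 0, 0, 0, 0.032, -0.57]
    - [-0.22, 0.42, 0, 0, 0, 0.032, -0.57]
    - [-0.22, 0.42, 0, 0, 0, 0.032, -0.57]
    - [-0.22, 0.42, 0, 0, 0, 0.032, -0.57]

```text
clock: 21.77
tcp_pos: [0.5919, 0.031, 0.1091]
tool_rot: [-0.146, 3.137, -0.0]
ft_force: [-0.4, 0.1, 0.1]
gripper_width: 0.0737
grasp_force: 0.0
```

Run:
```python
from h import *
cal,im=look("w12");s=r.read_state();print(s["tcp_pos"])
show(white(.048,cal,im,225,500))
go(.6605,.0478,.0025,95.3)
```

```text
[0.59193365 0.0306632  0.10913136]
1 [0.6544 0.0478] 88 61 yaw 5.0 px [294. 266.]
1 [ 0.4427 -0.2699] 93 56 yaw 14.0 px [22. 48.]
cur yaw 95.3 -> 95.3 shift [-0.1393, 0.0216, 0.2135] turn [-0.0003, 0.0011, -0.0002] j1,j7 [-0.57  1.83]
```

play_rows:
  moves:
    - [-0.06, 0.01, 0, 0, 0, 0, -0.57]
    - [-0.12, 0.0215, 0.05, 0, 0, 0, -0.57]
    - [-0.14, 0.0215, 0.11, 0, 0, 0, -0.57]
    - [-0.14, 0.0215, 0.16, 0, 0.001, 0, -0.57]
    - [-0.14, 0.0215, 0.195, 0, 0.001, 0, -0.57]
    - [-0.14, 0.0215, 0.208, 0, 0.001, 0, -0.57]
    - [-0.14, 0.0215, 0.213, 0, 0.001, 0, -0.57]
    - [-0.14, 0.0215, 0.213, 0, 0.001, 0, 1]
    - [-0.14, 0.0215, 0.213, 0, 0.001, 0, 1]
    - [-0.14, 0.0215, 0.213, 0, 0.001, 0, 1]
    - [-0.14, 0.0215, 0.213, 0, 0.001, 0, 1]
    - [-0.14, 0.0215, 0.213, 0, 0.001, 0, 1]

```text
clock: 22.82
tcp_pos: [0.6616, 0.0498, 0.004]
tool_rot: [-0.148, 3.136, 0.0]
ft_force: [-0.9, -0.7, 7.1]
gripper_width: 0.0614
grasp_force: 30.0
```

play_rows:
  moves:
    - [0, 0, -0.01, 0, 0, 0, 1]
    - [0, 0, -0.04, 0, 0, 0, 1]
    - [0, 0, -0.08, 0, 0, 0, 1]
    - [0, 0, -0.13, 0, 0, 0, 1]
    - [0, 0, -0.19, 0, 0, 0, 1]
    - [0, 0, -0.25, 0, 0, 0, 1]
    - [0, 0, -0.28, 0, 0, 0, 1]
    - [0, 0, -0.28, 0, 0, 0, 1]
    - [0, 0, -0.28, 0, 0, 0, 1]
    - [0, 0, -0.28, 0, 0, 0, 1]

```text
clock: 23.65
tcp_pos: [0.6602, 0.0502, 0.1422]
tool_rot: [0.149, -3.137, -0.0]
ft_force: [-1.0, -0.2, -1.8]
gripper_width: 0.0614
grasp_force: 30.0
```

Run:
```python
from h import *
cal,im=inhand("w13")
go(.4360,-.2973,.06,104.2)
# pocket region contours for pack placement
r.grab_frame("top")
for c in ("wrist","top"):
    for t in ("pocket0","charger","switch_tip"): print(c,t,[(round(d["p"],2),np.round(d["point"],4).tolist()) for d in r.spot_point(c,t)][:5])
print("packs");show(white(.04,cal,im,150,60))
```

```text
near edge x 50.0 tilt deg -0.61 y range -30.2 29.8 x range -35.3 50.3
width 0.0615 f 29.997772872447968 tcp [0.6601 0.0501 0.1418]
cur yaw 95.4 -> 104.2 shift [0.5115, -0.6494, 0.1642] turn [0.0002, -0.0009, -0.0976] j1,j7 [-0.53  1.81]
wrist pocket0 [(0.85, [0.5583, -0.0609, 0.0219]), (0.68, [0.5482, 0.0368, 0.0218]), (0.6, [0.6694, -0.0441, 0.0208])]
wrist charger [(0.75, [0.6096, -0.0034, -0.0049])]
wrist switch_tip []
top pocket0 [(0.95, [0.6722, -0.0505, 0.0217]), (0.89, [0.6591, 0.0476, 0.0173]), (0.84, [0.5573, -0.0544, 0.0222]), (0.69, [0.5499, 0.035, 0.0227])]
top charger [(0.82, [0.6102, -0.0036, -0.0042])]
top switch_tip [(0.44, [0.4392, -0.0232, 0.0939]), (0.19, [0.4374, -0.2937, 0.0139])]
packs
1 [0.8705 0.08  ] 217 55 yaw -88.2 px [271. 358.]
1 [0.7114 0.0548] 167 113 yaw 5.1 px [283. 234.]
1 [ 0.6161 -0.3219] 51 16 yaw -7.5 px [  3. 139.]
1 [0.5521 0.2985] 50 30 yaw 1.1 px [506. 125.]
1 [0.5866 0.0496] 108 90 yaw -87.6 px [277. 116.]
1 [0.565  0.0394] 63 48 yaw -12.7 px [281.  94.]
1 [ 0.4839 -0.0191] 49 31 yaw -85.3 px [230.  14.]
1 [ 0.4641 -0.2759] 67 58 yaw 59.5 px [34. 19.]
```

play_rows:
  moves:
    - [0.03, -0.05, 0, 0, 0, -0.008, 1]
    - [0.08, -0.11, 0, 0, 0, -0.016, 1]
    - [0.13, -0.17, 0, 0, 0, -0.025, 1]
    - [0.18, -0.23, 0, 0, 0, -0.035, 1]
    - [0.23, -0.29, 0, 0, 0, -0.045, 1]
    - [0.28, -0.355, 0, 0, 0, -0.055, 1]
    - [0.33, -0.42, 0, 0, 0, -0.065, 1]
    - [0.38, -0.485, 0.02, 0, 0, -0.075, 1]
    - [0.43, -0.55, 0.07, 0, -0.001, -0.085, 1]
    - [0.48, -0.61, 0.12, 0, -0.001, -0.095, 1]
    - [0.51, -0.649, 0.164, 0, -0.001, -0.103, 1]
    - [0.51, -0.649, 0.164, 0, -0.001, -0.103, 1]

```text
clock: 25.05
tcp_pos: [0.4318, -0.3012, 0.0574]
tool_rot: [0.392, -3.114, -0.001]
ft_force: [-1.3, 0.2, -1.8]
gripper_width: 0.0614
grasp_force: 30.0
```

play_rows:
  moves:
    - [0, 0, 0, 0, 0, 0, 1]
    - [0, 0, 0.04, 0, 0, 0, 1]
    - [0, 0, 0.08, 0, 0, 0, 1]
    - [0, 0, 0.105, 0, 0, 0, 1]
    - [0, 0, 0.115, 0, 0, 0, 1]
    - [0, 0, 0.12, 0, 0, 0, 1]
    - [0, 0, 0.12, 0, 0, 0, 1]
    - [0, 0, 0.12, 0, 0, 0, 1]

```text
clock: 25.72
tcp_pos: [0.4382, -0.2972, 0.0013]
tool_rot: [-0.401, 3.113, -0.0]
ft_force: [-0.6, -0.2, -0.6]
gripper_width: 0.0615
grasp_force: 30.0
```

Run:
```python
from h import *
inhand();print(r.read_state()["joint_pos"][6])
go(.4368,-.2969,-.0105,104.7)
```

```text
near edge x 50.3 tilt deg 1.67 y range -29.6 29.7 x range -23.5 50.7
width 0.0613 f 29.9977245926857 tcp [ 0.4382 -0.2973  0.0014]
2.7439287955927565
cur yaw 104.7 -> 104.7 shift [0.0025, 0.0014, 0.0238] turn [-0.0005, 0.0016, -0.0] j1,j7 [0.09 2.74]
```

Run:
```python
from h import *
cal,im=look("w14");s=r.read_state();Rm=R.from_rotvec(s["tool_rot"]).as_matrix()
for nm,im_ in (("w14",im),("w10",cv2.imread("pics/w10.png")),("w13",cv2.imread("pics/w13.png"))):
  for lo in (200,215,225,235):
    m=((im_.min(2)>lo-25)&(im_.max(2)>lo)).astype(np.uint8)
    cs=[k[:,0] for k in cv2.findContours(m,cv2.RETR_EXTERNAL,cv2.CHAIN_APPROX_NONE)[0] if cv2.contourArea(k)>1500]
    for k in cs:
        xy=toz("wrist",k,s["tcp_pos"][2]+.0464,cal);q=(np.c_[xy,np.full(len(xy),s["tcp_pos"][2])]-s["tcp_pos"])@Rm*1000
        if abs(q[:,1].mean())>12: continue
        o=[]
        for a in (1,-1):
            b=q[(q[:,0]>0)&(q[:,0]<44)&(a*q[:,1]>25)]
            if len(b)>5: p=np.polyfit(b[:,0],b[:,1],1);o+=[p[1].round(1),np.degrees(p[0]).round(2)]
        b=q[(abs(q[:,1])<24)&(q[:,0]>40)];p=np.polyfit(b[:,1],b[:,0],1)
        print(nm,lo,"sides",o,"front",p[1].round(1),np.degrees(p[0]).round(2))
cv2.imwrite("pics/w14c.png",cv2.resize(im[100:300,180:390],(630,600)))
```

```text
w14 200 sides [np.float64(29.4), np.float64(0.35), np.float64(-29.5), np.float64(0.72)] front 50.5 -0.06
w14 215 sides [np.float64(29.3), np.float64(0.13), np.float64(-29.3), np.float64(0.97)] front 50.5 -0.28
w14 225 sides [np.float64(28.5), np.float64(1.24), np.float64(-28.7), np.float64(0.67)] front 50.0 -0.02
w10 200 sides [np.float64(29.7), np.float64(0.07), np.float64(-29.7), np.float64(0.26)] front 50.5 0.0
w10 215 sides [np.float64(29.6), np.float64(-0.15), np.float64(-29.7), np.float64(0.73)] front 50.5 -0.02
w10 225 sides [np.float64(28.2), np.float64(2.19), np.float64(-28.4), np.float64(-0.52)] front 50.0 -0.02
w13 200 sides [np.float64(29.3), np.float64(0.56), np.float64(-29.5), np.float64(0.48)] front 50.6 -0.27
w13 215 sides [np.float64(29.3), np.float64(0.21), np.float64(-29.4), np.float64(0.74)] front 50.5 -0.1
w13 225 sides [np.float64(28.9), np.float64(0.71), np.float64(-28.9), np.float64(0.82)] front 50.0 -0.02
```

View pics/w14c.png

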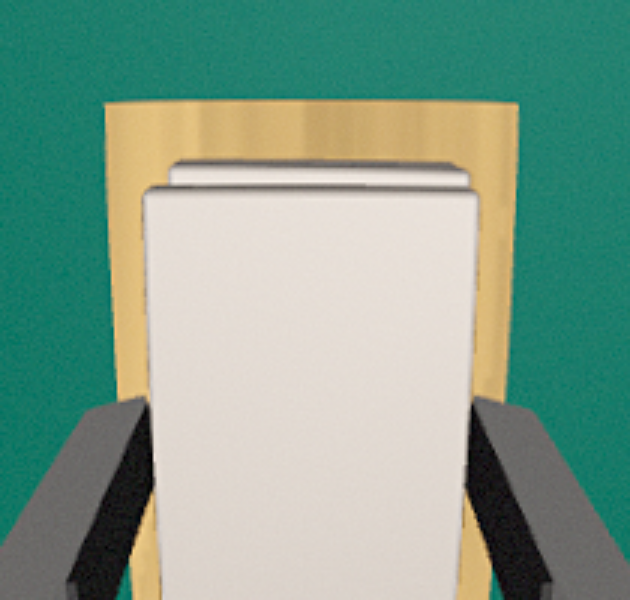

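play_rows:
  moves:
    - [0.0025, 0.0016, 0, 0, 0.001, 0.008, 1]
    - [0.0025, 0.0016, 0.01, 0, 0.001, 0.008, 1]
    - [0.0025, 0.0016, 0.018, 0, 0.001, 0.008, 1]
    - [0.0025, 0.0016, 0.022, 0, 0.001, 0.008, 1]
    - [0.0025, 0.0016, 0.022, 0, 0.001, 0.008, 1]
    - [0.0025, 0.0016, 0.022, 0, 0.001, 0.008, 1]

```text
clock: 26.32
tcp_pos: [0.4361, -0.2965, -0.0106]
tool_rot: [0.382, -3.118, -0.001]
ft_force: [-0.6, 1.4, 4.3]
gripper_width: 0.0614
grasp_force: 30.0
```

Run:
```python
from h import *
s=r.read_state();print(s["ft_force"]);inhand()
go(.4368,-.2969,-.0124,104.0)
```

```text
[-0.63338493  1.42666602  4.30039176]
near edge x 50.2 tilt deg -0.88 y range -29.9 29.7 x range -26.0 50.6
width 0.062 f 29.99713361263275 tcp [ 0.4362 -0.2965 -0.0106]
cur yaw 104.0 -> 104.0 shift [-0.001, -0.0012, 0.0036] turn [0.0003, 0.0, -0.0004] j1,j7 [0.1  2.74]
```

play_rows:
  moves:
    - [0, 0, 0, 0, 0, 0, -0.57]
    - [0, 0, 0, 0, 0, 0, -0.57]
    - [0, 0, 0, 0, 0, 0, -0.57]
    - [0, 0, -0.02, 0, 0, 0, -0.57]
    - [0, 0, -0.08, 0, 0, 0, -0.57]
    - [0, 0, -0.16, 0, 0, 0, -0.57]
    - [-0.08, 0.07, -0.24, 0, 0, 0.02, -0.57]
    - [-0.16, 0.14, -0.28, 0, 0, 0.04, -0.57]
    - [-0.2, 0.17, -0.28, 0, 0, 0.06, -0.57]
    - [-0.2, 0.17, -0.28, 0, 0, 0.06, -0.57]
    - [-0.2, 0.17, -0.28, 0, 0, 0.06, -0.57]
    - [-0.2, 0.17, -0.28, 0, 0, 0.06, -0.57]

```text
clock: 27.37
tcp_pos: [0.5133, -0.1892, 0.1303]
tool_rot: [-0.238, 3.132, -0.0]
ft_force: [-0.7, -0.4, 0.1]
gripper_width: 0.0739
grasp_force: 0.0
```

Run:
```python
from h import *
s=r.read_state();print(s["tcp_pos"])
cal,im=look("w15");wood(cal,im);print("stack");show(white(.034,cal,im,225,500))
print("packs");show(white(.04,cal,im,150,60)); print("regions");show(find("wrist","pack0",.04,cal))
print([np.round(d["point"],4).tolist() for d in r.spot_point("wrist","pocket0")])
```

```text
[ 0.51328094 -0.18918365  0.13026149]
1 [0.754  0.0155] 483 29 yaw -80.3 px [361. 369.]
1 [ 0.438  -0.2965] 132 93 yaw 14.8 px [196. 107.]
stack
1 [ 0.6128 -0.3312] 41 30 yaw -4.2 px [146. 264.]
1 [ 0.4359 -0.2962] 101 61 yaw 13.6 px [188. 104.]
packs
1 [ 0.6949 -0.0669] 68 54 yaw -88.2 px [361. 356.]
1 [ 0.6865 -0.5797] 71 17 yaw -11.6 px [  2. 268.]
1 [ 0.6098 -0.3287] 42 31 yaw -3.4 px [146. 264.]
1 [ 0.5519 -0.5179] 39 36 yaw 7.1 px [ 19. 189.]
1 [ 0.5148 -0.0075] 189 171 yaw -70.7 px [447. 216.]
1 [ 0.469  -0.0864] 66 58 yaw -83.5 px [391. 169.]
1 [ 0.4357 -0.294 ] 99 61 yaw 13.7 px [189. 104.]
1 [ 0.3813 -0.4842] 53 43 yaw -13.9 px [44. 49.]
1 [ 0.3695 -0.5381] 61 60 yaw 24.0 px [18. 43.]
1 [ 0.3262 -0.58  ] 65 19 yaw 11.6 px [ 3. 19.]
regions
0.61 [ 0.6044 -0.3231] 90 51 yaw -15.0 px [153. 256.]
[[0.5589, -0.0628, 0.0205], [0.6692, -0.0471, 0.0232], [0.5463, 0.0363, 0.0177]]
```

Run:
```python
from h import *
go(.660,-.335,.13,76.2)
```

```text
cur yaw 98.5 -> 76.2 shift [-0.2507, -0.3283, -0.0009] turn [-0.0002, -0.0003, 0.2474] j1,j7 [-0.24  2.27]
```

play_rows:
  moves:
    - [-0.05, -0.06, 0, 0, 0, 0.05, -0.28]
    - [-0.1, -0.13, 0, 0, 0, 0.1, -0.28]
    - [-0.15, -0.2, 0, 0, 0, 0.15, -0.28]
    - [-0.2, -0.26, 0, 0, 0, 0.2, -0.28]
    - [-0.25, -0.328, 0, 0, 0, 0.247, -0.28]
    - [-0.25, -0.328, 0, 0, 0, 0.247, -0.28]
    - [-0.25, -0.328, 0, 0, 0, 0.247, -0.28]
    - [-0.25, -0.328, 0, 0, 0, 0.247, -0.28]

```text
clock: 28.18
tcp_pos: [0.6593, -0.3346, 0.129]
tool_rot: [-0.376, -3.118, 0.0]
ft_force: [-0.2, 0.0, 0.7]
gripper_width: 0.0603
grasp_force: 0.0
```

Run:
```python
from h import *
cal,im=look("w16");print(r.read_state()["tcp_pos"])
print("packs");show([b for b in white(.04,cal,im,150,200)]); print("regions");show(find("wrist","pack0",.04,cal))
go(.6173,-.3311,-.012,76.2)
```

```text
[ 0.65963939 -0.33376321  0.12957139]
packs
1 [ 0.8652 -0.3591] 224 54 yaw 82.2 px [287. 361.]
1 [ 0.618  -0.3307] 50 30 yaw -15.2 px [277. 155.]
1 [ 0.5524 -0.5174] 39 38 yaw -9.8 px [ 92. 143.]
1 [ 0.5994 -0.0373] 236 195 yaw -4.0 px [518.  71.]
1 [ 0.4825 -0.2944] 67 33 yaw 84.1 px [281.  10.]
1 [ 0.3893 -0.527 ] 97 37 yaw 55.0 px [67. 13.]
1 [ 0.5516 -0.6409] 407 188 yaw -12.8 px [ 28. 162.]
regions
0.56 [ 0.6171 -0.3304] 84 43 yaw -14.5 px [277. 154.]
cur yaw 76.3 -> 76.2 shift [0.0839, -0.0161, 0.284] turn [0.0004, 0.0001, 0.0015] j1,j7 [0.02 2.08]
```

play_rows:
  moves:
    - [0.04, -0.008, 0.03, 0, 0, 0.01, -0.28]
    - [0.0825, -0.016, 0.08, 0, 0, 0.01, -0.28]
    - [0.0825, -0.016, 0.14, 0, 0, 0.01, -0.28]
    - [0.0825, -0.016, 0.2, 0, 0, 0.01, -0.28]
    - [0.0825, -0.016, 0.25, 0, 0, 0.01, -0.28]
    - [0.0825, -0.016, 0.275, 0, 0, 0.01, -0.28]
    - [0.0825, -0.016, 0.284, 0, 0, 0.01, -0.28]
    - [0.0825, -0.016, 0.284, 0, 0, 0.01, -0.28]
    - [0.0825, -0.016, 0.284, 0, 0, 0.01, 1]
    - [0.0825, -0.016, 0.284, 0, 0, 0.01, 1]
    - [0.0825, -0.016, 0.284, 0, 0, 0.01, 1]
    - [0.0825, -0.016, 0.284, 0, 0, 0.01, 1]

```text
clock: 29.28
tcp_pos: [0.6196, -0.3319, -0.011]
tool_rot: [0.398, 3.114, -0.001]
ft_force: [-1.1, 1.9, 8.0]
gripper_width: 0.0437
grasp_force: 30.0
```

play_rows:
  moves:
    - [0, 0, 0, 0, 0, 0, 1]
    - [0, 0, -0.02, 0, 0, 0, 1]
    - [0, 0, -0.06, 0, 0, 0, 1]
    - [0, 0, -0.12, 0, 0, 0, 1]
    - [0, 0, -0.18, 0, 0, 0, 1]
    - [0, 0, -0.24, 0, 0, 0, 1]
    - [0, 0, -0.28, 0, 0, 0, 1]
    - [0, 0, -0.3, 0, 0, 0, 1]
    - [0, 0, -0.3, 0, 0, 0, 1]
    - [0, 0, -0.3, 0, 0, 0, 1]

```text
clock: 30.12
tcp_pos: [0.6186, -0.3313, 0.1371]
tool_rot: [-0.398, -3.116, -0.001]
ft_force: [-0.1, 0.5, -3.4]
gripper_width: 0.0437
grasp_force: 30.0
```

Run:
```python
from h import *
s=r.read_state();print(s["tcp_pos"],s["gripper_width"],s["grasp_force"],s["ft_force"])
go(.620,-.02,.155,96.2)
```

```text
[ 0.61862233 -0.33131975  0.13710191] 0.043711944494034274 29.999231100082397 [-0.12549781  0.45333894 -3.42094519]
cur yaw 75.4 -> 96.2 shift [0.1539, 0.6033, -0.0356] turn [0.0002, -0.0001, -0.2307] j1,j7 [-0.    2.09]
```

play_rows:
  moves:
    - [0.01, 0.05, -0.03, 0, 0, -0.02, 1]
    - [0.03, 0.12, -0.035, 0, 0, -0.05, 1]
    - [0.05, 0.19, -0.035, 0, 0, -0.08, 1]
    - [0.07, 0.26, -0.035, 0, 0, -0.11, 1]
    - [0.09, 0.33, -0.035, 0, 0, -0.14, 1]
    - [0.11, 0.4, -0.035, 0, 0, -0.17, 1]
    - [0.13, 0.47, -0.035, 0, 0, -0.2, 1]
    - [0.145, 0.54, -0.035, 0, 0, -0.23, 1]
    - [0.154, 0.59, -0.035, 0, 0, -0.231, 1]
    - [0.154, 0.603, -0.035, 0, 0, -0.231, 1]
    - [0.154, 0.603, -0.035, 0, 0, -0.231, 1]
    - [0.154, 0.603, -0.035, 0, 0, -0.231, 1]

```text
clock: 31.12
tcp_pos: [0.6194, -0.021, 0.1539]
tool_rot: [0.17, -3.135, 0.001]
ft_force: [0.1, -0.8, -2.1]
gripper_width: 0.0436
grasp_force: 30.0
```

```bash
cat >> h.py <<'E'
from scipy.optimize import minimize
from scipy.ndimage import map_coordinates
def project(cal,P):
    E=cal["extrinsics"];K=cal["K"];c=(P-E[:3,3])@E[:3,:3]*[1,-1,-1]
    n=np.hypot(c[:,0],c[:,1]);t=np.arctan2(n,c[:,2]);return K[:2,2]+(K[0,0]*t/n)[:,None]*c[:,:2]
def seg(a,b,z,n=60):
    t=np.linspace(.04,.96,n)[:,None];return np.c_[np.array(a)*(1-t)+np.array(b)*t,np.full(n,z)]
def fitcharger(cal,im,x0=(.609,-.0055,6.2),pockets=(0,1,2,3)):
    g=cv2.GaussianBlur(cv2.cvtColor(im,cv2.COLOR_BGR2GRAY),(0,0),1.2).astype(float);gx=cv2.Sobel(g,-1,1,0);gy=cv2.Sobel(g,-1,0,1)
    S=[]
    R_=lambda x0,x1,y0,y1:[((x0,y0),(x1,y0)),((x1,y0),(x1,y1)),((x1,y1),(x0,y1)),((x0,y1),(x0,y0))]
    L=R_(-.113,.113,-.095,.095)
    for i in pockets: cx,cy=(-.056,.056)[i//2],(-.0475,.0475)[i%2];L+=R_(cx-.046,cx+.046,cy-.026,cy+.026)
    S=[seg(a,b,.038) for a,b in L]
    def cost(p,k=1.5):
        c,s=np.cos(np.radians(p[2])),np.sin(np.radians(p[2]));tot=0
        for q in S:
            W=np.c_[p[0]+c*q[:,0]-s*q[:,1],p[1]+s*q[:,0]+c*q[:,1],q[:,2]];u=project(cal,W);d=np.gradient(u,axis=0);n=np.c_[-d[:,1],d[:,0]]/np.linalg.norm(d,axis=1)[:,None]
            ok=(u[:,1]<225)&(u[:,1]>3)&(u[:,0]>3)&(u[:,0]<556)
            if ok.sum()<8: continue
            v=[map_coordinates(a,[u[ok,1],u[ok,0]],order=1) for a in (gx,gy)]
            tot-=np.minimum(np.abs(v[0]*n[ok,0]+v[1]*n[ok,1]),120).sum()
        return tot
    best=min(((cost((x0[0]+a,x0[1]+b,x0[2]+c)),(x0[0]+a,x0[1]+b,x0[2]+c)) for a in np.arange(-.008,.0081,.001) for b in np.arange(-.008,.0081,.001) for c in np.arange(-2,2.1,.5)),key=lambda t:t[0])
    m=minimize(cost,best[1],method="Nelder-Mead",options=dict(initial_simplex=np.array(best[1])+[[0,0,0],[.0007,0,0],[0,.0007,0],[0,0,.4]]))
    print("charger",m.x.round(4),"grid",np.round(best[1],4),m.fun.round());return m.x
def pocket(ch,i):
    c,s=np.cos(np.radians(ch[2])),np.sin(np.radians(ch[2]));q=np.array([(-.056,.056)[i//2],(-.0475,.0475)[i%2]])
    return np.array([ch[0]+c*q[0]-s*q[1],ch[1]+s*q[0]+c*q[1]])
E
python3 - <<'E'
from h import *
cal,im=look("w17");s=r.read_state();print(s["tcp_pos"],s["ft_force"])
ch=fitcharger(cal,im)
print([pocket(ch,i).round(4).tolist() for i in range(4)])
print([(round(d["p"],2),np.round(d["point"],4).tolist()) for d in r.spot_point("wrist","pocket0")])
E
```

```text
[ 0.61949969 -0.02196499  0.15420582] [-0.01094    -0.52935016 -2.0295974 ]
charger [ 6.0820e-01 -5.3000e-03  6.1395e+00] grid [ 6.08e-01 -5.50e-03  6.20e+00] -61364.0
[[0.5576, -0.0585], [0.5474, 0.036], [0.669, -0.0465], [0.6588, 0.0479]]
[(0.95, [0.5454, 0.0357, 0.0189]), (0.89, [0.5614, -0.0577, 0.0196]), (0.81, [0.6572, 0.0502, 0.0215])]
```

Run:
```python
from h import *
go(.6707,-.0463,.055,96.1)
```

```text
cur yaw 96.1 -> 96.1 shift [-0.0967, -0.0585, 0.1989] turn [-0.0005, -0.0006, -0.0] j1,j7 [-0.49  1.93]
```

play_rows:
  moves:
    - [-0.04, -0.03, 0.03, 0, 0, 0, 1]
    - [-0.08, -0.0585, 0.09, 0, 0, 0, 1]
    - [-0.097, -0.0585, 0.15, 0, 0, 0, 1]
    - [-0.097, -0.0585, 0.18, 0, -0.001, 0, 1]
    - [-0.097, -0.0585, 0.199, 0, -0.001, 0, 1]
    - [-0.097, -0.0585, 0.199, 0, -0.001, 0, 1]
    - [-0.097, -0.0585, 0.199, 0, -0.001, 0, 1]
    - [-0.097, -0.0585, 0.199, 0, -0.001, 0, 1]

```text
clock: 31.88
tcp_pos: [0.6721, -0.0447, 0.0571]
tool_rot: [-0.17, 3.134, -0.0]
ft_force: [0.3, 1.1, -2.1]
gripper_width: 0.0435
grasp_force: 30.0
```

Run:
```python
from h import *
cal,im=look();print(r.read_state()["tcp_pos"]);fitcharger(cal,im)
go(.6707,-.0463,.011,96.1)
```

```text
[ 0.67216212 -0.04450006  0.05714409]
charger [ 6.0970e-01 -4.7000e-03  6.2092e+00] grid [ 6.1e-01 -4.5e-03  6.2e+00] -69457.0
cur yaw 96.2 -> 96.1 shift [0.0036, -0.0032, 0.0923] turn [-0.0001, 0.0023, 0.0013] j1,j7 [-0.38  2.02]
```

play_rows:
  moves:
    - [0.002, -0.003, 0, 0, 0.002, 0.001, 1]
    - [0.002, -0.003, 0.025, 0, 0.002, 0.001, 1]
    - [0.002, -0.003, 0.045, 0, 0.002, 0.001, 1]
    - [0.002, -0.003, 0.06, 0, 0.002, 0.001, 1]
    - [0.002, -0.003, 0.075, 0, 0.002, 0.001, 1]
    - [0.002, -0.003, 0.085, 0, 0.002, 0.001, 1]
    - [0.002, -0.003, 0.09, 0, 0.002, 0.001, 1]
    - [0.002, -0.003, 0.09, 0, 0.002, 0.001, 1]

```text
clock: 32.6
tcp_pos: [0.6707, -0.0459, 0.0107]
tool_rot: [0.168, -3.135, -0.0]
ft_force: [-2.9, 1.0, 4.4]
gripper_width: 0.0438
grasp_force: 30.0
```

Run:
```python
from h import *
s=r.read_state();print(s["tcp_pos"],s["ft_force"],s["wrist_torque"])
```

```text
[ 0.67073435 -0.04585416  0.01065551] [-2.88855874  0.97007476  4.38079456] [0.22396187 0.69266635 0.00577669]
```

play_rows:
  moves:
    - [0, 0, 0, 0, 0, 0, -0.28]
    - [0, 0, 0, 0, 0, 0, -0.28]
    - [0, 0, 0, 0, 0, 0, -0.28]
    - [0, 0, -0.02, 0, 0, 0, -0.28]
    - [0, 0, -0.08, 0, 0, 0, -0.28]
    - [0, 0, -0.16, 0, 0, 0, -0.28]
    - [0, 0, -0.24, 0, 0, 0, -0.28]
    - [0.05, 0.06, -0.3, 0, 0, 0, -0.28]
    - [0.1, 0.13, -0.3, 0, 0, 0, -0.28]
    - [0.15, 0.2, -0.3, 0, 0, 0, -0.28]
    - [0.15, 0.2, -0.3, 0, 0, 0, -0.28]
    - [0.15, 0.2, -0.3, 0, 0, 0, -0.28]

```text
clock: 33.6
tcp_pos: [0.5844, 0.0489, 0.1617]
tool_rot: [0.174, -3.136, -0.003]
ft_force: [-0.4, 0.2, 0.5]
gripper_width: 0.0601
grasp_force: 0.0
```

Run:
```python
from h import *
cal,im=look("w18");print(r.read_state()["tcp_pos"])
for z in (.04,.062): print(z);show([b for b in white(z,cal,im,150,150) if b[1][1]<70])
show(find("wrist","pack0",.04,cal))
go(.602,.302,.13,92.2)
```

```text
[0.58545059 0.04693819 0.16167721]
0.04
1 [ 0.674  -0.0559] 53 33 yaw -14.0 px [185. 255.]
1 [0.55   0.4054] 50 31 yaw 9.0 px [542. 196.]
1 [0.5522 0.298 ] 51 31 yaw 0.5 px [487. 188.]
0.062
1 [ 0.6635 -0.0497] 50 31 yaw -14.0 px [185. 255.]
1 [0.5475 0.3817] 47 29 yaw 9.0 px [542. 196.]
1 [0.5495 0.2813] 47 29 yaw 0.5 px [487. 188.]
0.81 [ 0.6713 -0.0478] 96 55 yaw 6.3 px [186. 245.]
0.68 [0.5494 0.3872] 87 80 yaw 6.7 px [534. 193.]
0.58 [0.5516 0.2853] 85 68 yaw 1.5 px [479. 185.]
0.42 [ 0.5734 -0.0082] 328 190 yaw 6.4 px [232. 178.]
cur yaw 96.2 -> 92.2 shift [-0.0868, 0.5066, 0.063] turn [0.0001, -0.0003, 0.044] j1,j7 [-0.64  1.8 ]
```

play_rows:
  moves:
    - [-0.02, 0.06, 0.02, 0, 0, 0.01, -0.28]
    - [-0.04, 0.13, 0.04, 0, 0, 0.02, -0.28]
    - [-0.06, 0.2, 0.06, 0, 0, 0.03, -0.28]
    - [-0.08, 0.27, 0.063, 0, 0, 0.044, -0.28]
    - [-0.087, 0.34, 0.063, 0, 0, 0.044, -0.28]
    - [-0.087, 0.41, 0.063, 0, 0, 0.044, -0.28]
    - [-0.087, 0.48, 0.063, 0, 0, 0.044, -0.28]
    - [-0.087, 0.507, 0.063, 0, 0, 0.044, -0.28]
    - [-0.087, 0.507, 0.063, 0, 0, 0.044, -0.28]
    - [-0.087, 0.507, 0.063, 0, 0, 0.044, -0.28]
    - [-0.087, 0.507, 0.063, 0, 0, 0.044, -0.28]

```text
clock: 34.62
tcp_pos: [0.6029, 0.2999, 0.1291]
tool_rot: [0.055, -3.14, 0.002]
ft_force: [-0.6, 0.1, 0.3]
gripper_width: 0.0599
grasp_force: 0.0
```

Run:
```python
from h import *
cal,im=look();print(r.read_state()["tcp_pos"])
show([b for b in white(.04,cal,im,150,150) if b[1][1]<70])
show(find("wrist","pack0",.04,cal))
go(.5525,.298,-.011,91.5)
```

```text
[0.60280518 0.29986919 0.12918301]
1 [ 0.6793 -0.0718] 54 33 yaw 3.8 px [ 10. 244.]
1 [0.55   0.4067] 51 31 yaw 9.0 px [394. 149.]
1 [0.5518 0.299 ] 50 30 yaw 3.4 px [284. 144.]
0.88 [0.5503 0.4017] 84 52 yaw 8.1 px [389. 147.]
0.81 [ 0.6727 -0.0566] 97 85 yaw 7.6 px [ 17. 238.]
0.77 [0.5514 0.2991] 83 44 yaw 0.6 px [284. 144.]
cur yaw 92.0 -> 91.5 shift [0.1002, -0.0006, 0.2807] turn [-0.0004, -0.0007, 0.0058] j1,j7 [-0.91  1.37]
```

play_rows:
  moves:
    - [0.05, 0.0015, 0.03, 0, 0, 0, -0.28]
    - [0.102, 0.0015, 0.08, 0, 0, 0, -0.28]
    - [0.102, 0.0015, 0.14, 0, 0, 0, -0.28]
    - [0.102, 0.0015, 0.2, 0, 0, 0, -0.28]
    - [0.102, 0.0015, 0.25, 0, 0, 0, -0.28]
    - [0.102, 0.0015, 0.273, 0, 0, 0, -0.28]
    - [0.102, 0.0015, 0.281, 0, 0, 0, -0.28]
    - [0.102, 0.0015, 0.281, 0, 0, 0, -0.28]
    - [0.102, 0.0015, 0.281, 0, 0, 0, 1]
    - [0.102, 0.0015, 0.281, 0, 0, 0, 1]
    - [0.102, 0.0015, 0.281, 0, 0, 0, 1]
    - [0.102, 0.0015, 0.281, 0, 0, 0, 1]

```text
clock: 35.72
tcp_pos: [0.5514, 0.3013, -0.01]
tool_rot: [-0.06, 3.141, 0.001]
ft_force: [-0.5, -2.7, 7.7]
gripper_width: 0.0437
grasp_force: 30.0
```

play_rows:
  moves:
    - [0, 0, 0, 0, 0, 0, 1]
    - [0, 0, -0.02, 0, 0, 0, 1]
    - [0, 0, -0.06, 0, 0, 0, 1]
    - [0, 0, -0.12, 0, 0, 0, 1]
    - [0, 0, -0.18, 0, 0, 0, 1]
    - [0, 0, -0.24, 0, 0, 0, 1]
    - [0, 0, -0.28, 0, 0, 0, 1]
    - [0, 0, -0.3, 0, 0, 0, 1]
    - [0, 0, -0.3, 0, 0, 0, 1]
    - [0, 0, -0.3, 0, 0, 0, 1]

```text
clock: 36.55
tcp_pos: [0.5504, 0.3012, 0.1383]
tool_rot: [0.06, -3.139, -0.0]
ft_force: [-0.8, 0.0, -3.6]
gripper_width: 0.0438
grasp_force: 30.0
```

Run:
```python
from h import *
s=r.read_state();print(s["tcp_pos"],s["gripper_width"],s["grasp_force"],s["ft_force"])
print([pocket((.609,-.005,6.15),i).round(4).tolist() for i in range(4)])
go(.6595,.0482,.12,96.1)
```

```text
[0.55040603 0.30120261 0.13825648] 0.04381849554225918 29.994575679302216 [-0.78015917  0.01739042 -3.60096295]
[[0.5584, -0.0582], [0.5482, 0.0362], [0.6698, -0.0462], [0.6596, 0.0482]]
cur yaw 92.2 -> 96.1 shift [-0.1988, -0.514, 0.0361] turn [0.0001, -0.0012, -0.0435] j1,j7 [-1.    1.33]
```

play_rows:
  moves:
    - [-0.02, -0.05, 0, 0, 0, -0.005, 1]
    - [-0.045, -0.11, 0, 0, 0, -0.01, 1]
    - [-0.07, -0.18, 0, 0, 0, -0.015, 1]
    - [-0.1, -0.25, 0, 0, 0, -0.02, 1]
    - [-0.13, -0.32, 0, 0, 0, -0.025, 1]
    - [-0.155, -0.39, 0.02, 0, 0, -0.03, 1]
    - [-0.18, -0.45, 0.06, 0, 0, -0.04, 1]
    - [-0.199, -0.5, 0.11, 0, -0.001, -0.0435, 1]
    - [-0.199, -0.514, 0.15, 0, -0.001, -0.0435, 1]
    - [-0.199, -0.514, 0.166, 0, -0.001, -0.0435, 1]
    - [-0.199, -0.514, 0.166, 0, -0.001, -0.0435, 1]
    - [-0.199, -0.514, 0.166, 0, -0.001, -0.0435, 1]

```text
clock: 37.55
tcp_pos: [0.6593, 0.0493, 0.055]
tool_rot: [0.169, -3.136, -0.0]
ft_force: [-0.3, 0.0, -2.3]
gripper_width: 0.0441
grasp_force: 30.0
```

play_rows:
  moves:
    - [0, 0, 0, 0, 0, 0, 1]
    - [0, 0, 0, 0, 0, 0, 1]
    - [0, 0, 0, 0, 0, 0, 1]

```text
clock: 37.8
tcp_pos: [0.6603, 0.049, 0.0565]
tool_rot: [-0.169, 3.136, 0.001]
ft_force: [0.0, 0.8, -1.9]
gripper_width: 0.0437
grasp_force: 30.0
```

Run:
```python
from h import *
s=r.read_state();print(s["tcp_pos"],s["ft_force"])
cal,im=look();fitcharger(cal,im,pockets=(0,1))
go(.6596,.0482,.0115,96.1)
```

```text
[0.66027206 0.04898274 0.05650592] [ 0.04700093  0.82048693 -1.8985241 ]
charger [ 6.0970e-01 -4.5000e-03  6.3327e+00] grid [ 6.1e-01 -4.5e-03  6.2e+00] -59091.0
cur yaw 96.1 -> 96.1 shift [0.0014, -0.0012, 0.0897] turn [0.0002, 0.0007, 0.0005] j1,j7 [-0.52  1.88]
```

Good agreement; insert and release, then retreat toward the last pack.

play_rows:
  moves:
    - [0.001, -0.001, 0.02, 0, 0, 0, 1]
    - [0.001, -0.001, 0.045, 0, 0, 0, 1]
    - [0.001, -0.001, 0.06, 0, 0, 0, 1]
    - [0.001, -0.001, 0.075, 0, 0, 0, 1]
    - [0.001, -0.001, 0.085, 0, 0, 0, 1]
    - [0.001, -0.001, 0.09, 0, 0, 0, 1]
    - [0.001, -0.001, 0.09, 0, 0, 0, 1]
    - [0.001, -0.001, 0.09, 0, 0, 0, 1]

```text
clock: 38.52
tcp_pos: [0.6597, 0.0474, 0.011]
tool_rot: [-0.167, 3.137, 0.0]
ft_force: [-4.1, 0.4, 9.7]
gripper_width: 0.0437
grasp_force: 30.0
```

play_rows:
  moves:
    - [0, 0, 0, 0, 0, 0, -0.28]
    - [0, 0, 0, 0, 0, 0, -0.28]
    - [0, 0, 0, 0, 0, 0, -0.28]
    - [0, 0, -0.02, 0, 0, 0, -0.28]
    - [0, 0, -0.08, 0, 0, 0, -0.28]
    - [0, 0, -0.16, 0, 0, 0, -0.28]
    - [0, 0, -0.24, 0, 0, 0, -0.28]
    - [0.05, 0.08, -0.28, 0, 0, 0, -0.28]
    - [0.09, 0.16, -0.28, 0, 0, 0, -0.28]
    - [0.09, 0.24, -0.28, 0, 0, 0, -0.28]
    - [0.09, 0.32, -0.28, 0, 0, 0, -0.28]
    - [0.09, 0.32, -0.28, 0, 0, 0, -0.28]

```text
clock: 39.52
tcp_pos: [0.5958, 0.2101, 0.1511]
tool_rot: [0.179, -3.136, -0.005]
ft_force: [-0.1, 0.3, -0.6]
gripper_width: 0.06
grasp_force: 0.0
```

Run:
```python
from h import *
cal,im=look("w19");print(r.read_state()["tcp_pos"])
for z in (.04,.062): print(z);show([b for b in white(z,cal,im,150,150) if b[1][1]<70])
go(.60,.408,.13,98)
```

```text
[0.59630145 0.20832036 0.15091708]
0.04
1 [0.6687 0.0366] 55 33 yaw 5.8 px [128. 237.]
1 [ 0.6791 -0.0633] 54 33 yaw 5.4 px [ 63. 233.]
1 [0.5499 0.4064] 50 31 yaw 8.1 px [459. 173.]
0.062
1 [0.6589 0.0477] 51 31 yaw 5.8 px [128. 237.]
1 [ 0.6686 -0.0456] 50 31 yaw 5.4 px [ 63. 233.]
1 [0.5481 0.3926] 47 29 yaw 8.1 px [459. 173.]
cur yaw 96.5 -> 98 shift [-0.0526, 0.3959, 0.0426] turn [0.0013, -0.0, -0.0166] j1,j7 [-0.83  1.56]
```

play_rows:
  moves:
    - [-0.015, 0.06, 0.01, 0, 0, -0.005, -0.28]
    - [-0.03, 0.13, 0.02, 0, 0, -0.01, -0.28]
    - [-0.04, 0.2, 0.03, 0, 0, -0.017, -0.28]
    - [-0.05, 0.27, 0.04, 0, 0, -0.017, -0.28]
    - [-0.053, 0.34, 0.043, 0.001, 0, -0.017, -0.28]
    - [-0.053, 0.396, 0.043, 0.001, 0, -0.017, -0.28]
    - [-0.053, 0.396, 0.043, 0.001, 0, -0.017, -0.28]
    - [-0.053, 0.396, 0.043, 0.001, 0, -0.017, -0.28]
    - [-0.053, 0.396, 0.043, 0.001, 0, -0.017, -0.28]

```text
clock: 40.32
tcp_pos: [0.6037, 0.4001, 0.1294]
tool_rot: [-0.207, 3.134, -0.004]
ft_force: [0.0, -0.7, -0.3]
gripper_width: 0.0603
grasp_force: 0.0
```

Run:
```python
from h import *
cal,im=look();print(r.read_state()["tcp_pos"])
show([b for b in white(.04,cal,im,150,150) if b[1][1]<70])
show(find("wrist","pack0",.04,cal)[:2])
go(.5505,.4065,-.0105,98)
```

```text
[0.60382346 0.39971063 0.12948211]
1 [0.6738 0.031 ] 57 18 yaw -2.7 px [  3. 211.]
1 [0.5498 0.4071] 49 30 yaw 7.6 px [298. 143.]
0.75 [0.6649 0.055 ] 111 60 yaw -9.8 px [ 11. 206.]
0.39 [0.5758 0.0741] 293 120 yaw 0.3 px [ 27. 145.]
cur yaw 97.5 -> 98 shift [0.1041, 0.0279, 0.28] turn [-0.0013, 0.0003, -0.0055] j1,j7 [-0.97  1.33]
```

play_rows:
  moves:
    - [0.05, 0.015, 0.03, -0.001, 0, -0.003, -0.28]
    - [0.105, 0.029, 0.06, -0.001, 0, -0.003, -0.28]
    - [0.105, 0.029, 0.1, -0.001, 0, -0.003, -0.28]
    - [0.105, 0.029, 0.16, -0.001, 0, -0.003, -0.28]
    - [0.105, 0.029, 0.22, -0.001, 0, -0.003, -0.28]
    - [0.105, 0.029, 0.26, -0.001, 0, -0.003, -0.28]
    - [0.105, 0.029, 0.28, -0.001, 0, -0.003, -0.28]
    - [0.105, 0.029, 0.28, -0.001, 0, -0.003, -0.28]
    - [0.105, 0.029, 0.28, -0.001, 0, -0.003, 1]
    - [0.105, 0.029, 0.28, -0.001, 0, -0.003, 1]
    - [0.105, 0.029, 0.28, -0.001, 0, -0.003, 1]
    - [0.105, 0.029, 0.28, -0.001, 0, -0.003, 1]

```text
clock: 41.42
tcp_pos: [0.5501, 0.409, -0.0093]
tool_rot: [-0.216, 3.132, 0.002]
ft_force: [-0.5, -1.7, 8.1]
gripper_width: 0.0438
grasp_force: 30.0
```

play_rows:
  moves:
    - [0, 0, 0, 0, 0, 0, 1]
    - [0, 0, -0.02, 0, 0, 0, 1]
    - [0, 0, -0.06, 0, 0, 0, 1]
    - [0, 0, -0.12, 0, 0, 0, 1]
    - [0, 0, -0.18, 0, 0, 0, 1]
    - [0, 0, -0.24, 0, 0, 0, 1]
    - [0, 0, -0.28, 0, 0, 0, 1]
    - [0, 0, -0.3, 0, 0, 0, 1]
    - [0, 0, -0.3, 0, 0, 0, 1]
    - [0, 0, -0.3, 0, 0, 0, 1]

```text
clock: 42.25
tcp_pos: [0.5487, 0.4087, 0.1385]
tool_rot: [0.216, -3.134, -0.0]
ft_force: [-0.7, -0.9, -3.5]
gripper_width: 0.0441
grasp_force: 30.0
```

Run:
```python
from h import *
s=r.read_state();print(s["tcp_pos"],s["gripper_width"],s["grasp_force"],s["ft_force"])
go(.5485,.0364,.055,96.1)
```

```text
[0.54870055 0.40873002 0.13854989] 0.04414247259947004 29.9988055229187 [-0.74403848 -0.8713243  -3.48879674]
cur yaw 97.9 -> 96.1 shift [0.1026, -0.7376, 0.1671] turn [0.0, -0.0003, 0.02] j1,j7 [-1.07  1.28]
```

play_rows:
  moves:
    - [0.01, -0.05, 0, 0, 0, 0.002, 1]
    - [0.02, -0.12, 0, 0, 0, 0.004, 1]
    - [0.03, -0.19, 0, 0, 0, 0.006, 1]
    - [0.04, -0.26, 0, 0, 0, 0.008, 1]
    - [0.05, -0.33, 0, 0, 0, 0.01, 1]
    - [0.06, -0.4, 0, 0, 0, 0.012, 1]
    - [0.07, -0.47, 0, 0, 0, 0.014, 1]
    - [0.08, -0.54, 0, 0, 0, 0.016, 1]
    - [0.09, -0.61, 0.03, 0, 0, 0.018, 1]
    - [0.1, -0.68, 0.06, 0, 0, 0.02, 1]
    - [0.103, -0.725, 0.11, 0, 0, 0.02, 1]
    - [0.103, -0.7375, 0.15, 0, 0, 0.02, 1]

```text
clock: 43.25
tcp_pos: [0.5473, 0.0317, 0.0618]
tool_rot: [0.159, -3.136, 0.003]
ft_force: [-0.7, -0.2, -3.0]
gripper_width: 0.0434
grasp_force: 30.0
```

play_rows:
  moves:
    - [0, 0, 0.01, 0, 0, 0, 1]
    - [0, 0, 0.017, 0, 0, 0, 1]
    - [0, 0, 0.017, 0, 0, 0, 1]
    - [0, 0, 0.017, 0, 0, 0, 1]
    - [0, 0, 0.017, 0, 0, 0, 1]

```text
clock: 43.67
tcp_pos: [0.5492, 0.0374, 0.0563]
tool_rot: [-0.169, 3.136, 0.0]
ft_force: [0.4, -0.6, -3.1]
gripper_width: 0.0438
grasp_force: 30.0
```

Run:
```python
from h import *
s=r.read_state();print(s["tcp_pos"],s["ft_force"])
cal,im=look("w20");fitcharger(cal,im,pockets=(0,))
print([(round(d["p"],2),np.round(d["point"],4).tolist()) for d in r.spot_point("wrist","switch_tip")])
go(.5485,.0364,.012,96.1)
```

```text
[0.54919504 0.03736041 0.05626142] [ 0.41760852 -0.6338279  -3.06024564]
charger [ 6.0940e-01 -5.1000e-03  5.9427e+00] grid [ 6.09e-01 -4.50e-03  6.20e+00] -16700.0
[(0.79, [0.4416, -0.0228, 0.093]), (0.16, [0.5613, -0.0594, 0.0222])]
cur yaw 96.1 -> 96.1 shift [0.0014, -0.0013, 0.0884] turn [0.0002, 0.0006, 0.0005] j1,j7 [-0.62  1.89]
```

play_rows:
  moves:
    - [0.001, -0.001, 0.02, 0, 0, 0, 1]
    - [0.001, -0.001, 0.045, 0, 0, 0, 1]
    - [0.001, -0.001, 0.06, 0, 0, 0, 1]
    - [0.001, -0.001, 0.075, 0, 0, 0, 1]
    - [0.001, -0.001, 0.085, 0, 0, 0, 1]
    - [0.001, -0.001, 0.089, 0, 0, 0, 1]
    - [0.001, -0.001, 0.089, 0, 0, 0, 1]
    - [0.001, -0.001, 0.089, 0, 0, 0, 1]

```text
clock: 44.43
tcp_pos: [0.5487, 0.0358, 0.0112]
tool_rot: [-0.167, 3.137, 0.0]
ft_force: [-1.5, 0.9, 8.0]
gripper_width: 0.0436
grasp_force: 30.0
```

play_rows:
  moves:
    - [0, 0, 0, 0, 0, 0, -0.28]
    - [0, 0, 0, 0, 0, 0, -0.28]
    - [0, 0, 0, 0, 0, 0, -0.28]
    - [0, 0, -0.02, 0, 0, 0, -0.28]
    - [0, 0, -0.08, 0, 0, 0, -0.28]
    - [0, 0, -0.16, 0, 0, 0, -0.28]
    - [0, 0, -0.24, 0, 0, 0, 1]
    - [0, 0, -0.28, 0, 0, 0, 1]
    - [0, -0.06, -0.28, 0, 0, 0, 1]
    - [0, -0.1, -0.28, 0, 0, 0, 1]
    - [0, -0.1, -0.28, 0, 0, 0, 1]
    - [0, -0.1, -0.28, 0, 0, 0, 1]

```text
clock: 45.43
tcp_pos: [0.5536, -0.0148, 0.1516]
tool_rot: [-0.164, 3.137, -0.0]
ft_force: [0.0, 0.2, 0.1]
gripper_width: 0.0235
grasp_force: 0.0
```

Run:
```python
from h import *
cal,im=look("w21");s=r.read_state();print(s["tcp_pos"],s["gripper_width"])
for z in (.014,.062): print(z);show([b for b in white(z,cal,im,150,150) if b[1][1]<120])
for c in ("wrist","top","scene"):
    if c!="wrist": r.grab_frame(c)
    print(c,[(round(d["p"],2),np.round(d["point"],4).tolist()) for d in r.spot_point(c,"switch_tip")])
go(.37,-.03,.15,96.1)
```

```text
[ 0.5535005  -0.01374714  0.15134449] 0.019516270809244413
0.014
1 [0.5576 0.0447] 57 35 yaw 7.1 px [335. 195.]
1 [ 0.4344 -0.3106] 112 70 yaw 14.7 px [64. 79.]
0.062
1 [0.547  0.0356] 50 31 yaw 7.1 px [335. 195.]
1 [ 0.4405 -0.2716] 97 61 yaw 14.7 px [64. 79.]
wrist [(0.6, [0.4409, -0.024, 0.0923])]
top [(0.32, [0.6709, -0.0503, 0.0227])]
scene [(0.42, [0.6693, -0.0489, 0.0246]), (0.39, [0.4422, -0.0224, 0.0914])]
cur yaw 96.1 -> 96.1 shift [0.3686, 0.0058, 0.002] turn [0.0, -0.0002, 0.0005] j1,j7 [-0.61  1.9 ]
```

play_rows:
  moves:
    - [0.06, 0, 0, 0, 0, 0, 1]
    - [0.13, 0.003, 0, 0, 0, 0, 1]
    - [0.2, 0.006, 0, 0, 0, 0, 1]
    - [0.27, 0.006, 0, 0, 0, 0, 1]
    - [0.33, 0.006, 0, 0, 0, 0, 1]
    - [0.35, 0.006, 0, 0, 0, 0, 1]
    - [0.35, 0.006, 0, 0, 0, 0, 1]
    - [0.35, 0.006, 0, 0, 0, 0, 1]
    - [0.35, 0.006, 0, 0, 0, 0, 1]

```text
clock: 46.48
tcp_pos: [0.3803, -0.0292, 0.1513]
tool_rot: [-0.167, 3.136, -0.001]
ft_force: [0.4, -0.2, -0.2]
gripper_width: 0.0
grasp_force: 0.0
```

Run:
```python
from h import *
s=r.read_state();print(s["tcp_pos"],s["gripper_width"])
cal=look("w22")
print([(round(d["p"],2),np.round(d["point"],4).tolist()) for d in r.spot_point("wrist","switch_tip")])
go(.380,-.0296,.042,96.1)
```

```text
[ 0.38028861 -0.02922814  0.1512822 ] 2.2031675753437304e-05
[]
cur yaw 96.1 -> 96.1 shift [0.0001, 0.0002, 0.218] turn [-0.0007, -0.0001, -0.0002] j1,j7 [-0.79  1.64]
```

play_rows:
  moves:
    - [0, 0, 0.07, 0, 0, 0, 1]
    - [0, 0, 0.14, 0, 0, 0, 1]
    - [0, 0, 0.2, 0, 0, 0, 1]
    - [0, 0, 0.218, 0, 0, 0, 1]
    - [0, 0, 0.218, 0, 0, 0, 1]
    - [-0.03, 0, 0.218, 0, 0, 0, 1]
    - [-0.06, 0, 0.218, 0, 0, 0, 1]
    - [-0.08, 0, 0.218, 0, 0, 0, 1]
    - [-0.1, 0, 0.218, 0, 0, 0, 1]
    - [-0.12, 0, 0.218, 0, 0, 0, 1]
    - [-0.14, 0, 0.218, 0, 0, 0, 1]
    - [-0.14, 0, 0.218, 0, 0, 0, 1]

```text
clock: 47.58
tcp_pos: [0.4508, -0.0219, 0.0423]
tool_rot: [-0.168, 3.136, -0.001]
ft_force: [0.4, -0.3, -0.6]
gripper_width: 0.0003
grasp_force: 0.0
```

Run:
```python
from h import *
s=r.read_state();print(s["tcp_pos"],s["ft_force"],s["gripper_width"])
for c in ("top","scene"):
    r.grab_frame(c);print(c,[(round(d["p"],2),np.round(d["point"],4).tolist()) for d in r.spot_point(c,"switch_tip")])
```

```text
[ 0.4508306  -0.02188856  0.04230606] [ 0.44654382 -0.33635648 -0.58485959] 0.0002675975349211721
top []
scene [(0.45, [0.4742, -0.0169, 0.0956])]
```

play_rows:
  moves:
    - [-0.01, 0, 0, 0, 0, 0, 1]
    - [-0.02, 0, 0, 0, 0, 0, 1]
    - [-0.02, 0, 0, 0, 0, 0, 1]

```text
clock: 48.03
tcp_pos: [0.4598, -0.0208, 0.0422]
tool_rot: [-0.167, 3.137, -0.0]
ft_force: [-0.1, 0.5, 0.3]
gripper_width: 0.0003
grasp_force: 0.0
```

play_rows:
  moves:
    - [-0.005, 0, 0, 0, 0, 0, 1]
    - [-0.01, 0, 0, 0, 0, 0, 1]
    - [-0.01, 0, 0, 0, 0, 0, 1]

```text
clock: 48.28
tcp_pos: [0.4641, -0.0204, 0.042]
tool_rot: [0.167, -3.137, 0.0]
ft_force: [-0.4, -0.0, 0.1]
gripper_width: 0.0004
grasp_force: 0.1
```

Run:
```python
from h import *
for c in ("scene","top"):
    r.grab_frame(c);print(c,[(round(d["p"],2),np.round(d["point"],4).tolist()) for d in r.spot_point(c,"switch_tip")])
```

```text
scene [(0.43, [0.4872, -0.0172, 0.0923])]
top []
```

play_rows:
  moves:
    - [-0.003, 0, 0, 0, 0, 0, 1]
    - [-0.006, 0, 0, 0, 0, 0, 1]
    - [-0.006, 0, 0, 0, 0, 0, 1]

```text
clock: 48.73
tcp_pos: [0.4669, -0.0201, 0.042]
tool_rot: [0.167, -3.137, 0.0]
ft_force: [-0.7, 0.9, -0.9]
gripper_width: 0.0004
grasp_force: 0.3
```

play_rows:
  moves:
    - [-0.003, 0, 0, 0, 0, 0, 1]
    - [-0.006, 0, 0, 0, 0, 0, 1]
    - [-0.006, 0, 0, 0, 0, 0, 1]

```text
clock: 48.98
tcp_pos: [0.4695, -0.0198, 0.0419]
tool_rot: [0.167, -3.136, 0.0]
ft_force: [-3.2, 1.0, 0.3]
gripper_width: 0.0005
grasp_force: 1.4
```

play_rows:
  moves:
    - [-0.003, 0, 0, 0, 0, 0, 1]
    - [-0.006, 0, 0, 0, 0, 0, 1]
    - [-0.006, 0, 0, 0, 0, 0, 1]

```text
clock: 49.23
tcp_pos: [0.47, -0.0197, 0.0414]
tool_rot: [0.166, -3.132, -0.001]
ft_force: [-18.2, -2.1, 12.0]
gripper_width: 0.0004
grasp_force: 9.7
```

Run:
```python
from h import *
print(r.read_state()["ft_force"],r.read_state()["tcp_pos"])
im=r.grab_frame("scene");cv2.imwrite("pics/s3.png",im);print([(round(d["p"],2),np.round(d["point"],4).tolist()) for d in r.spot_point("scene","switch_tip")])
```

```text
[-18.19749907  -2.07845271  12.01519649] [ 0.46997023 -0.01973839  0.04144705]
[(0.49, [0.4934, -0.0181, 0.091]), (0.49, [0.5484, 0.0391, 0.0248])]
```

play_rows:
  moves:
    - [0.02, 0, 0, 0, 0, 0, 1]
    - [0.06, 0, 0, 0, 0, 0, 1]
    - [0.12, 0, 0, 0, 0, 0, 1]
    - [0.16, 0, 0, 0, 0, 0, 1]
    - [0.16, 0, -0.08, 0, 0, 0, 1]
    - [0.16, 0, -0.16, 0, 0, 0, 1]
    - [0.16, 0, -0.24, 0, 0, 0, 1]
    - [0.1, 0, -0.32, 0, 0, 0, 1]
    - [0, 0, -0.4, 0, 0, 0, 1]
    - [-0.06, 0, -0.46, 0, 0, 0, 1]
    - [-0.06, 0, -0.46, 0, 0, 0, 1]
    - [-0.06, 0, -0.46, 0, 0, 0, 1]

```text
clock: 50.33
tcp_pos: [0.5072, -0.0154, 0.2754]
tool_rot: [-0.169, 3.131, -0.002]
ft_force: [-0.1, -0.2, -1.4]
gripper_width: 0.0004
grasp_force: 0.0
```

Run:
```python
from h import *
cal,im=look("w23");s=r.read_state();print(s["tcp_pos"],s["clock"])
print([(round(d["p"],2),np.round(d["point"],4).tolist()) for d in r.spot_point("wrist","switch_tip")])
for z in (.034,.062): print(z);show([b for b in white(z,cal,im,150,60) if b[1][1]<120])
wood(cal,im)
r.grab_frame("scene")
for c in ("wrist","scene"):
  for t in ("switch_tip","cover0","pack0","mug","multimeter","solder_spool"): print(c,t,[(round(d["p"],2),np.round(d["point"],3).tolist()) for d in r.spot_point(c,t)][:4])
```

```text
[ 0.50469926 -0.01626301  0.27320804] 50.3833
[(0.55, [0.4899, -0.0182, 0.0957]), (0.42, [0.3743, -0.528, 0.0052])]
0.034
1 [0.6425 0.5875] 79 27 yaw 27.7 px [557. 269.]
1 [0.5542 0.0388] 53 33 yaw 6.9 px [316. 206.]
1 [ 0.5527 -0.5244] 39 34 yaw -4.1 px [ 11. 174.]
1 [ 0.4353 -0.2955] 102 63 yaw 13.5 px [108. 110.]
1 [ 0.3758 -0.4871] 54 45 yaw -5.3 px [24. 78.]
1 [ 0.3682 -0.5413] 61 46 yaw 7.3 px [ 7. 77.]
1 [0.127  0.4362] 97 35 yaw -74.8 px [547.   5.]
1 [ 0.2332 -0.5837] 66 22 yaw 14.9 px [ 3. 13.]
0.062
1 [0.6296 0.5502] 74 25 yaw 27.7 px [557. 269.]
1 [0.5468 0.035 ] 50 31 yaw 6.9 px [316. 206.]
1 [ 0.5454 -0.4937] 37 32 yaw -4.1 px [ 11. 174.]
1 [ 0.4351 -0.2788] 96 59 yaw 13.5 px [108. 110.]
1 [ 0.3793 -0.4587] 51 42 yaw -5.3 px [24. 78.]
1 [ 0.3722 -0.5096] 58 44 yaw 7.3 px [ 7. 77.]
1 [0.1456 0.4081] 91 32 yaw -74.8 px [547.   5.]
1 [ 0.2454 -0.5494] 62 21 yaw 14.9 px [ 3. 13.]
1 [ 0.9327 -0.0642] 695 42 yaw -82.8 px [232. 370.]
1 [ 0.446  -0.2749] 133 93 yaw 0.4 px [124. 109.]
wrist switch_tip [(0.55, [0.49, -0.018, 0.096]), (0.42, [0.374, -0.528, 0.005])]
wrist cover0 [
[... 271 characters left out ...]
mug [(0.62, [0.371, 0.497, -0.0]), (0.49, [0.662, 0.044, 0.021]), (0.36, [0.433, -0.296, 0.003])]
wrist multimeter [(0.76, [0.573, -0.507, 0.001])]
wrist solder_spool [(0.66, [0.374, -0.528, 0.001])]
scene switch_tip [(0.62, [0.434, -0.297, 0.018]), (0.45, [0.49, -0.016, 0.092])]
scene cover0 [(0.67, [0.436, -0.298, 0.026]), (0.61, [0.434, -0.294, 0.011]), (0.57, [0.432, -0.298, 0.005])]
scene pack0 [(0.76, [0.548, 0.037, 0.023]), (0.64, [0.658, 0.045, 0.023]), (0.51, [0.668, -0.048, 0.023])]
scene mug [(0.9, [0.371, 0.498, 0.001]), (0.5, [0.436, -0.295, 0.014])]
scene multimeter [(0.62, [0.571, -0.513, -0.0])]
scene solder_spool [(0.66, [0.371, -0.532, 0.001]), (0.57, [0.37, 0.498, 0.004])]
```

```bash
python3 -c "
from workcell import r
print(r.sign_off())"
```

```text
the job is handed in; nothing more can be done
None
```

I handed the job in at about 50 s: the three covers are stacked flush on the board, the three packs are seated in pockets 1–3, and the switch was pushed to its hard stop. The networks found the mug, multimeter and spool where they started. I judged the switch fully on from the push force (18 N) and the network's tip position, since I had no pictures left to view. The fingertips sat about 36 mm above the reported TCP height, so I corrected every height for that.

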